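# Hang brushes to dry and pile the ink stones after class

### The arm

A 6-joint arm with a two-finger parallel gripper is mounted at the origin on a cart in front of the work surface, level with it; the furniture and walls round the work are solid. World frame = base frame: x ahead of the robot, y to its left, z up, the work surface at z = 0. Lengths are in mm, angles in rad, forces in N, time in s.
With the tool pointing down it reaches from about 200 to 875 mm from the base axis. Payload 3.4 kg.
Tool frame: the origin (TCP) lies between the finger pads; the fingertips stand 22 mm ahead of it and the grasp point (between the pads) lies 3 mm ahead of it; x points along the fingers, z is the direction in which the jaws open and shut, and the axes are right-handed (so a half turn about x gives the same grasp; the last joint's range is limited). The gripper opens to 94 mm and grips with 3 to 60 N. Pads are 16 mm wide; open, the fingers measure 119 mm over their backs; the gripper's body (75 mm by 177 mm) begins 78 mm behind the grasp point.
Start: joints at [1.187, 0.276, 1.505, -0, 1.361, -0.121], TCP at [149.392, 555.288, 227.493] pointing down, gripper open.
Joint ranges: [-2.89, 2.89], [-0.75, 2.08], [0.22, 2.7], [-1.18, 4.32], [0.11, 2.71], [-2.7, 2.7]. Speed limits (rad/s): [2.57, 2.57, 3.14, 3.14, 3.14, 3.14].

### API

Orientations are given as a unit quaternion [w, x, y, z].
In Python, from cell import observe, eyes, manip gives the robot as it stands.
- The arm moves only by the shell command python3 -m inch 'ROWS' [FORCE]. ROWS is JSON, a list of rows, each a list of 7 numbers: the shift along the tool's x, y, z in m, then the turn, a rotation vector about the tool's x, y, z in degrees, then the finger opening in m, from 0 to 0.094. In form: [[tx, ty, tz, wx, wy, wz, grip], ...]. A call has 1 to 10 rows; each row shifts and turns the commanded pose from where the row before left it, along the tool's axes as they then stand; what a row does not reach is not made up. A row lasts 1/10 s, in which the tool goes at most 50 mm and 8.59 degrees, less where a joint would pass 70% of its speed; a pose out of reach is approached as far as the arm can. A call is refused whole if a number of a shift passes 0.05 or a number of a turn 8.59, either way. A call with a gripper value outside its range is refused whole. The fingers move at their own pace and stop on an object; FORCE is the grip in N (left out, the last holds). Time passes only in rows, so rows that do not move let the fingers close. It gives the time, the measured TCP pose, the force and the opening at its end, in the units of the state.
- observe(): the state, without advancing time (a new reading comes with each control period).
- eyes.capture(name): name is "scene" or "top" or "wrist"; returns (picture, depth): 400x640x3 uint8, blue, green, red; 400x640 float32, mm along the optical axis (not along the pixel's ray), 0 where there is no reading.
- eyes.get_calibration(name): a dict with "fx", "fy", "cx", "cy" (pixels), "extrinsics" (4x4, takes a point from camera to world coordinates). Camera axes: x right, y down, z forward; pixel columns grow to the right and rows downward; lengths in mm; the calibration is good to about 2 mm. A picture is of the moment at which its call begins: read the wrist's pose just before it. get_calibration takes no time and is no camera call; for the wrist camera it gives the pose at the moment of the call.
- manip.close_job(): hands the job in, once; it reports no verdict.
The state is a dict: "clock": time; "qpos": joint angles; "qvel": joint speeds; "tau": joint torques, N m; "tcp_pos": TCP position; "orientation": TCP orientation; "force": force on the tool from outside, world axes, zero at the start; "torque": the same for the moment, N m; "gripper_width": finger opening in mm.
Only numpy, scipy, OpenCV 4.12 (cv2) and the standard library are available. Lean on these libraries where they do the work, as an engineer would, in place of code of your own. Each camera call takes 0.05 s, during which the arm holds its last target.

### The job

Tidy up after the calligraphy class: hang both large brushes to dry in the rack's notches, bristles down with the collar resting on the bar, one brush at a time, each first laid in the slanted trough of the stand with its collar against the trough's upper end and let go, so that it can be gripped anew at the other angle. Stack every loose ink stone squarely on the one let into the wooden board, edges flush all round, and do not knock over the ink bottle beside the brushes.

Things in the scene. Friction and masses are not known exactly. Their poses are not given: they have to be found in the camera images.
- brush_1_collar (a point): Centre of the square black rubber collar (30 x 30 mm, 7 mm along the brush) round the handle of a loose large brush (45 g), lying with the bristles roughly towards the robot, collar centre 15 mm up. x axis: along the brush to the butt. Round wooden handle, 14 mm diameter, from x = -62 to +88 mm; ferrule and grey bristles (18 to 20 mm) from -62 to -115 mm; centre of mass at -30 mm.
- brush_2_collar (a point): Centre of the square black rubber collar (30 x 30 mm, 7 mm along the brush) round the handle of a loose large brush (45 g), lying with the bristles roughly towards the robot, collar centre 15 mm up. x axis: along the brush to the butt. Round wooden handle, 14 mm diameter, from x = -62 to +88 mm; ferrule and grey bristles (18 to 20 mm) from -62 to -115 mm; centre of mass at -30 mm.
- stand: Wooden regrip stand, fixed, base 90 x 92 x 14 mm (its x from -28 to +62 mm); origin at its underside, z up, x axis level, the way the trough climbs (roughly away from the robot). A post carries a V trough (two plates at right angles, 50 mm long, 34 mm wide at the mouth, open upward) climbing at 45 degrees. A dark felt mat, 2 mm thick, lies under it.
- stand_seat (a point): Where the collar's centre lies when a brush rests in the trough: handle along the V at 45 degrees, bristles low towards the stand's -x, butt high towards +x, the collar's lower face on the upper end of the trough (3.5 mm down the line). The butt end beyond the collar stands free on all sides. 117 mm above the table; axes parallel to the stand's.
- rack: Wooden drying rack, fixed: base 100 x 180 x 12 mm (its x from -45 to +55 mm), level bar 10 mm thick and 170 mm long, top 150 mm above the table, on two posts at its ends behind the notches. Origin under the base, z up, front to -x. Two 20 mm wide notches, open to -x, run from x = -31 to +10 mm. A brush hangs upright in a notch, bristles down, its collar lying on the bar on both sides of the notch.
- notch_1 (a point): Notch 1 of the rack, at -45 mm along the rack's y: the middle of the notch's width, 8 mm before the rack's origin in x, level with the top of the bar. Axes parallel to the rack's; the open mouth is towards -x. Room for one brush.
- notch_2 (a point): Notch 2 of the rack, at +45 mm along the rack's y: the middle of the notch's width, 8 mm before the rack's origin in x, level with the top of the bar. Axes parallel to the rack's; the open mouth is towards -x. Room for one brush.
- base_stone_mid (a point): Centre (half-way up) of the ink stone let into the pale wooden board (116 x 150 x 19 mm, fixed), its top flush with the board's: the bottom of the pile, it cannot be moved. Dark slate block, 68 mm (its x) x 118 mm (its y) x 15 mm high; its centre is 11.5 mm above the table, its top 19 mm.
- stone_1_mid (a point): Loose ink stone, the same shape as the one in the board: 68 mm (its x) x 118 mm (its y) x 15 mm high, 0.28 kg, with a well in the top (58 x 37 mm, 6 mm deep, its centre at y = +35 mm). The point is its centre, half-way up. May be absent.
- stone_2_mid (a point): Loose ink stone, the same shape as the one in the board: 68 mm (its x) x 118 mm (its y) x 15 mm high, 0.28 kg, with a well in the top (58 x 37 mm, 6 mm deep, its centre at y = +35 mm). The point is its centre, half-way up. May be absent.
- stone_3_mid (a point): Loose ink stone, the same shape as the one in the board: 68 mm (its x) x 118 mm (its y) x 15 mm high, 0.28 kg, with a well in the top (58 x 37 mm, 6 mm deep, its centre at y = +35 mm). The point is its centre, half-way up. May be absent.
- bottle_short: Bystander: squeeze bottle of ink standing upright beyond the brushes, 42 x 42 x 110 mm; origin under its centre.

How it is judged (in metres and radians):
On the way, in this order (a step that is already met when the one before it is completed fails the run):
1. a brush lies in the trough of the stand, let go (((distance between brush_1_collar and stand_seat below 0.012 m and angle between brush_1_collar's own x axis and vertical between 0.58 and 0.98 rad and z of brush_1_collar in the frame of stand above 0.105 m and contact force between the fingers and brush_1 below 0.05 N and linear speed of brush_1 below 0.03 m/s) or (distance between brush_2_collar and stand_seat below 0.012 m and angle between brush_2_collar's own x axis and vertical between 0.58 and 0.98 rad and z of brush_2_collar in the frame of stand above 0.105 m and contact force between the fingers and brush_2 below 0.05 N and linear speed of brush_2 below 0.03 m/s))), for 0.2 s.
2. a brush hangs in the rack, let go (((angle between brush_1_collar's own x axis and vertical below 0.15 rad and z of brush_1_collar in the frame of rack between 0.149 and 0.162 m and x of brush_1_collar in the frame of rack between -0.03 and 0.012 m and y of brush_1_collar in the frame of rack between -0.06 and 0.06 m and contact force between the fingers and brush_1 below 0.05 N and linear speed of brush_1 below 0.03 m/s) or (angle between brush_2_collar's own x axis and vertical below 0.15 rad and z of brush_2_collar in the frame of rack between 0.149 and 0.162 m and x of brush_2_collar in the frame of rack between -0.03 and 0.012 m and y of brush_2_collar in the frame of rack between -0.06 and 0.06 m and contact force between the fingers and brush_2 below 0.05 N and linear speed of brush_2 below 0.03 m/s))), for 0.2 s.
3. the other brush lies in the trough of the stand, let go (((distance between brush_1_collar and stand_seat below 0.012 m and angle between brush_1_collar's own x axis and vertical between 0.58 and 0.98 rad and z of brush_1_collar in the frame of stand above 0.105 m and contact force between the fingers and brush_1 below 0.05 N and linear speed of brush_1 below 0.03 m/s) or (distance between brush_2_collar and stand_seat below 0.012 m and angle between brush_2_collar's own x axis and vertical between 0.58 and 0.98 rad and z of brush_2_collar in the frame of stand above 0.105 m and contact force between the fingers and brush_2 below 0.05 N and linear speed of brush_2 below 0.03 m/s))), for 0.2 s.
4. both brushes hang in the rack (angle between each of brush_1_collar, brush_2_collar's own x axis and vertical below 0.15 rad and z of brush_1_collar in the frame of rack between 0.149 and 0.162 m and x of brush_1_collar in the frame of rack between -0.03 and 0.012 m and y of brush_1_collar in the frame of rack between -0.06 and 0.06 m and contact force between the fingers and brush_1 below 0.05 N and linear speed of each of brush_1, brush_2 below 0.03 m/s and z of brush_2_collar in the frame of rack between 0.149 and 0.162 m and x of brush_2_collar in the frame of rack between -0.03 and 0.012 m and y of brush_2_collar in the frame of rack between -0.06 and 0.06 m and contact force between the fingers and brush_2 below 0.05 N), for 0.2 s.
At the end, for the whole second after the job is handed in: Both brushes hang in the notches, bristles down, within 0.15 rad of upright, collar on the bar, let go, at rest; each loose stone lies flat in one pile on the board's stone, its centre within 8 mm of that stone's (from above), sides parallel within 0.12 rad, at rest (all of step 4 and horizontal distance between each of stone_1_mid, stone_2_mid, stone_3_mid and base_stone_mid below 0.008 m and angle between the x axis of each of stone_1_mid, stone_2_mid, stone_3_mid and the x axis of base_stone_mid, either way round below 0.12 rad and angle between each of stone_1_mid, stone_2_mid, stone_3_mid's own z axis and vertical below 0.06 rad and height (world z) of each of stone_1_mid, stone_2_mid, stone_3_mid above 0.022 m and linear speed of each of stone_1, stone_2, stone_3 below 0.02 m/s); the robot touches nothing.
It fails at once if the ink bottle beside the brushes is knocked over (angle between bottle_short's own z axis and vertical above 0.6 rad).
Of stone_1, stone_2, stone_3 only 2 to 3 are there at a start; the rules pass over those that are not, and their reading is None.
At some moment in a run one of stone_1, stone_2, stone_3 may be knocked a few centimetres aside while the robot is not near it.
It also fails if it takes over 210 s, if anything falls off the work surface, if the arm or the gripper's body presses on something with over 40 N, if the wrist force passes 120 N, or if a joint passes its speed limit or range.

## Working session

There is one attempt and no reset: what is moved stays moved. The work goes in short steps, Python scripts to look and compute and a shell command to move; the robot and the scene stay as the last step left them, time stands still between calls to the robot, and variables do not carry over. Pictures are saved under pics/ and viewed, and the job is handed in when it is done.

```bash
ls -la; mkdir -p pics
python3 - <<'E'
from cell import observe, eyes, manip
import cv2,json
s=observe();print(s)
for n in ["scene","top","wrist"]:
    p,d=eyes.capture(n);cv2.imwrite(f"pics/{n}0.png",p);print(n,eyes.get_calibration(n),(d>0).mean(),d.max())
E
```

```text
total 12
drwxr-xr-x  3 agent agent 4096 Dec  7 00:33 .
drwxr-xr-x 23 root  root  4096 Dec  7 00:33 ..
drwxr-xr-x  2 agent agent 4096 Dec  7 00:33 pics
{'clock': 0.0, 'qpos': array([ 1.18700688e+00,  2.76586964e-01,  1.50609422e+00, -6.81960424e-06,
        1.36070610e+00, -1.20985829e-01]), 'qvel': array([-0.00098225,  0.00015931, -0.00088523,  0.00023943,  0.00196289,
       -0.00117113]), 'tau': array([-5.43752299e-05, -4.04578221e+01, -2.37222093e+01,  7.02295359e-02,
        3.40586447e-02, -1.29671739e-04]), 'tcp_pos': array([149.18258898, 554.77289002, 226.62480184]), 'orientation': array([ 0.56065578, -0.43050227,  0.56174635,  0.42985339]), 'force': array([ 0.17053455,  0.06283366, -0.23029339]), 'torque': array([ 0.04715981, -0.03039282, -0.02682058]), 'gripper_width': 94.00667161323328}
scene {'fx': 512.4196123792306, 'fy': 512.4196123792306, 'cx': 316.3960612919727, 'cy': 205.08553303635964, 'extrinsics': array([[ 6.99871165e-01, -2.78436467e-01,  6.57764005e-01,
        -4.53776188e+02],
       [-7.13770616e-01, -3.07032276e-01,  6.29493994e-01,
        -9.67726848e+02],

[... 469 characters left out ...]
61074302e+00],
       [ 8.70747990e-03, -8.39545590e-02, -9.96431539e-01,
         1.41479243e+03],
       [ 0.00000000e+00,  0.00000000e+00,  0.00000000e+00,
         1.00000000e+00]])} 0.99593359375 2228.9495
wrist {'fx': 351.12653784096057, 'fy': 351.12653784096057, 'cx': 323.94317379295643, 'cy': 193.0219188412484, 'extrinsics': array([[ 2.57742690e-01,  9.30288943e-01,  2.61019517e-01,
         7.31580599e+01],
       [ 9.66213503e-01, -2.48043656e-01, -7.00414904e-02,
         5.75673237e+02],
       [-4.14588646e-04,  2.70253264e-01, -9.62789178e-01,
         3.83339860e+02],
       [ 0.00000000e+00,  0.00000000e+00,  0.00000000e+00,
         1.00000000e+00]])} 0.99613671875 1356.3558
```

View pics/scene0.png

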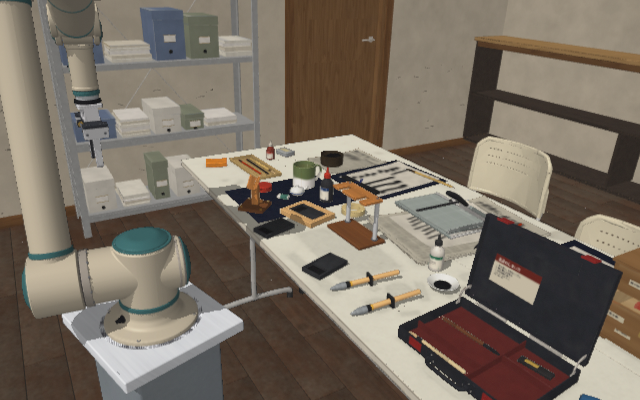

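View pics/top0.png

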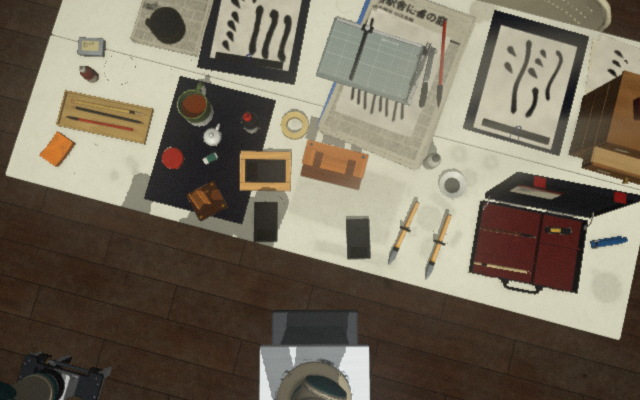

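View pics/wrist0.png

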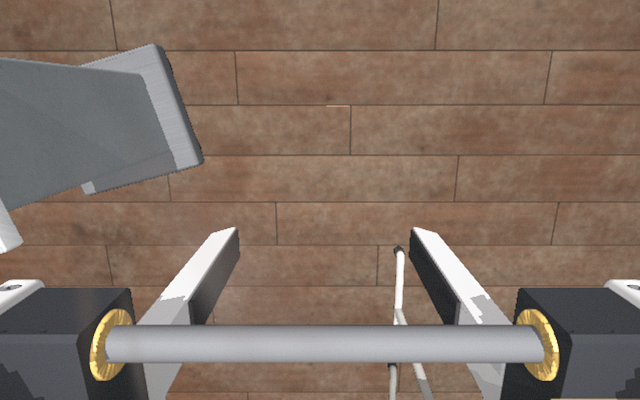

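The top view (image up = +x, left = +y) shows two brushes at about (405,230) and (438,243). The bottle is at (432,158), the rack at (335,165), the board at (265,170), stones at (265,222) and (358,237), and the stand at (208,200). I'll zoom in and measure next.

```bash
cat > h.py <<'E'
import numpy as np,cv2
from cell import observe,eyes,manip
from scipy.spatial.transform import Rotation as R
def cloud(n,d,c=None):
    c=c or eyes.get_calibration(n)
    v,u=np.mgrid[0:d.shape[0],0:d.shape[1]]
    z=d.astype(float)
    P=np.stack([(u-c['cx'])/c['fx']*z,(v-c['cy'])/c['fy']*z,z],-1)
    E=np.array(c['extrinsics'])
    return P@E[:3,:3].T+E[:3,3]
def ray(c,uv,h):
    E=np.array(c['extrinsics'])
    uv=np.atleast_2d(np.asarray(uv,float))
    d=np.stack([(uv[:,0]-c['cx'])/c['fx'],(uv[:,1]-c['cy'])/c['fy'],np.ones(len(uv))],-1)@E[:3,:3].T
    t=(h-E[2,3])/d[:,2]
    return E[:3,3]+d*t[:,None]
def st():
    s=observe();w,x,y,z=s['orientation'];r=R.from_quat([x,y,z,w]).as_matrix()
    return s,r
E
python3 - <<'E'
from h import *
p,d=eyes.capture("top");np.save('d.npy',d);c=eyes.get_calibration("top")
P=cloud("top",d);np.save('P.npy',P);cv2.imwrite('pics/top1.png',p)
cv2.imwrite('pics/topz1.png',cv2.resize(p[60:290,140:340],None,fx=2.6,fy=2.6,interpolation=cv2.INTER_CUBIC))
cv2.imwrite('pics/topz2.png',cv2.resize(p[130:300,290:480],None,fx=3,fy=3,interpolation=cv2.INTER_CUBIC))
for (u,v) in [(20,160),(300,220),(265,222),(358,237),(210,150),(265,170),(335,180),(210,200),(405,230),(438,243),(432,158),(412,215)]:
    print((u,v),P[v,u].round(1))
E
```

```text
(20, 160) [ 6.956e+02  8.777e+02 -5.000e-01]
(300, 220) [516.   41.6  -1.1]
(265, 222) [509.3 143.6  15.8]
(358, 237) [ 465.3 -129.2   12.4]
(210, 150) [726.1 311.8   0.9]
(265, 170) [663.2 145.   15.9]
(335, 180) [633.4 -62.1  16.2]
(210, 200) [574.7 307.2   9.1]
(405, 230) [ 485.3 -265.3   25.7]
(438, 243) [ 447.5 -360.9   25.7]
(432, 158) [ 686.9 -334.1   84.1]
(412, 215) [ 529.1 -286.5   25.5]
```

View pics/topz1.png

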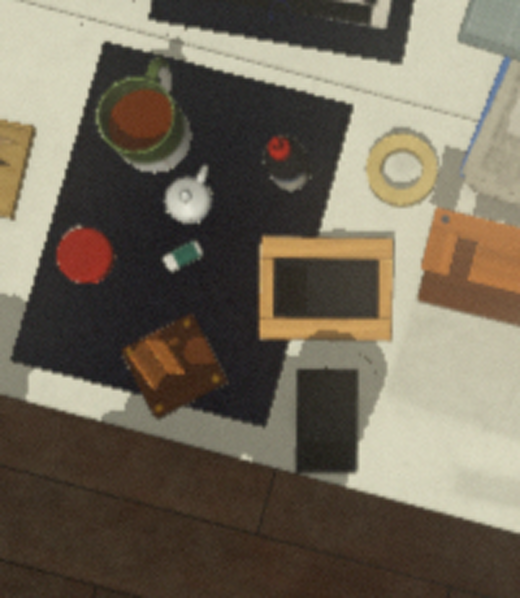

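View pics/topz2.png

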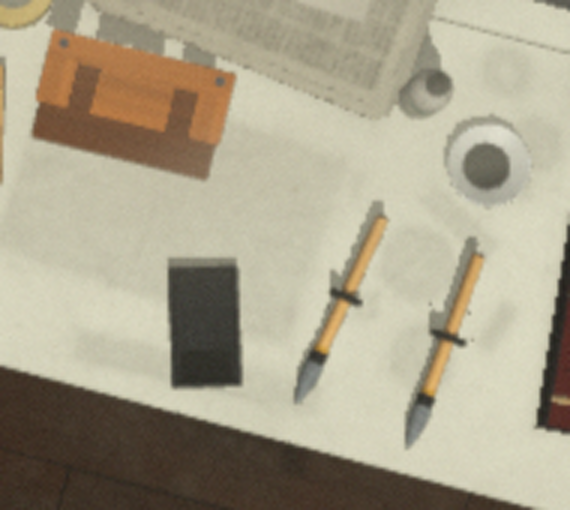

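Run:
```python
from h import *
p=cv2.imread('pics/top1.png');c=eyes.get_calibration("top");P=np.load('P.npy')
hsv=cv2.cvtColor(p,cv2.COLOR_BGR2HSV)
# handles
m=((hsv[...,0]>8)&(hsv[...,0]<28)&(hsv[...,1]>80)&(hsv[...,2]>120)).astype(np.uint8)
roi=np.zeros_like(m);roi[190:290,380:465]=1
n,l,s,ce=cv2.connectedComponentsWithStats(m*roi)
for i in range(1,n):
    if s[i,4]<15: continue
    v,u=np.nonzero(l==i);W=ray(c,np.c_[u,v],16)
    vx,vy,x0,y0=cv2.fitLine(W[:,:2].astype(np.float32),cv2.DIST_L2,0,.01,.01).ravel()
    t=(W[:,:2]-[x0,y0])@[vx,vy]
    print('handle',i,s[i],np.round([x0,y0,np.degrees(np.arctan2(vy,vx)),t.min(),t.max()],2))
# dark stones
g=p.max(2)
for (a,b,cc,d_) in [(195,245,245,285),(205,265,335,380),(150,195,238,295)]:
    mm=np.zeros_like(m);mm[a:b,cc:d_]=(g[a:b,cc:d_]<75)
    n,l,s,ce=cv2.connectedComponentsWithStats(mm)
    i=1+np.argmax(s[1:,4]);v,u=np.nonzero(l==i)
    h=19 if a==150 else 15
    W=ray(c,np.c_[u,v],h)[:,:2].astype(np.float32)
    print('stone',s[i],cv2.minAreaRect(W), P[v,u][:,2].mean().round(1))
```

```text
handle 1 [405 202  14  26 121] [ 531.21 -286.36  -25.51  -40.16   40.88]
handle 2 [439 215  12  27 122] [ 492.74 -382.95  -21.17  -40.57   40.83]
handle 3 [395 230  12  18  87] [ 460.97 -252.64  -26.1   -26.77   28.51]
handle 4 [431 243  10  19  88] [ 420.85 -354.74  -20.99  -27.63   27.98]
stone [245 202  32  43 961] ((506.6140441894531, 156.37890625), (90.53887176513672, 123.24065399169922), 89.99960327148438) -20.3
stone [347 219  23  39 818] ((461.7181396484375, -128.0341033935547), (111.5964584350586, 63.1634635925293), 1.7574321031570435) 13.0
stone [245 160  40  22 835] ((661.3092651367188, 145.81634521484375), (62.610862731933594, 114.84214782714844), 0.021901488304138184) 20.3
```

```bash
cat >> h.py <<'E'
def go(target,Rt=None):
    """print shift in tool axes (mm) and rotvec (deg) to reach target from measured pose"""
    s,r=st()
    print('tool shift',(r.T@(np.array(target)-s['tcp_pos'])).round(1),'n50',np.ceil(np.linalg.norm(np.array(target)-s['tcp_pos'])/50))
    if Rt is not None:
        print('rotvec',np.degrees(R.from_matrix(r.T@Rt).as_rotvec()).round(2))
        print('shift after rot',(Rt.T@(np.array(target)-s['tcp_pos'])).round(1))
def frame(xd,zd):
    x=np.array(xd,float);x/=np.linalg.norm(x);z=np.array(zd,float);z-=x*(z@x);z/=np.linalg.norm(z)
    return np.stack([x,np.cross(z,x),z],1)
def show(n,f,crop=None,k=1):
    p,d=eyes.capture(n)
    cv2.imwrite('pics/'+f+'_raw.png',p);np.save('pics/'+f+'_d.npy',d)
    import pickle;pickle.dump(eyes.get_calibration(n),open('pics/'+f+'.pkl','wb'))
    if crop: p=p[crop[0]:crop[1],crop[2]:crop[3]]
    cv2.imwrite('pics/'+f+'.png',cv2.resize(p,None,fx=k,fy=k,interpolation=cv2.INTER_CUBIC))
    return p,d
E
python3 - <<'E'
from h import *
s,r=st();print(r.round(3))
Rt=frame([0,0,-1],[0,1,0]);print(Rt)
go([450,310,400],Rt)
E
```

```text
[[-0.    -0.966  0.26 ]
 [-0.001  0.26   0.966]
 [-1.     0.    -0.001]]
[[ 0. -1.  0.]
 [ 0.  0.  1.]
 [-1.  0.  0.]]
tool shift [-172.9 -354.  -158.6] n50 9.0
rotvec [-15.06  -0.06  -0.02]
shift after rot [-173.  -300.7 -245. ]
```

```bash
python3 -m inch '[[-0.04,0,0,-7.5,0,0,0.06],[-0.04,0,0,-7.5,0,0,0.06],[-0.015,-0.033,-0.027,0,0,0,0.06],[-0.015,-0.033,-0.027,0,0,0,0.06],[-0.015,-0.033,-0.027,0,0,0,0.06],[-0.015,-0.033,-0.027,0,0,0,0.06],[-0.015,-0.033,-0.027,0,0,0,0.06],[-0.015,-0.033,-0.027,0,0,0,0.06],[0,-0.033,-0.027,0,0,0,0.06],[0,-0.033,-0.027,0,0,0,0.06]]'; python3 -m inch '[[0,-0.033,-0.027,0,0,0,0.06],[0,0,0,0,0,0,0.06],[0,0,0,0,0,0,0.06]]'
python3 - <<'E'
from h import *
s,r=st();print(s['clock'],s['tcp_pos'],s['qpos'].round(3))
show('wrist','w1')
E
```

```text
clock: 1.2
tcp_pos: [414.4, 337.8, 398.1]
orientation: [0.501, -0.5, 0.5, 0.5]
force: [-0.1, 1.2, -0.1]
gripper_width: 59.9
clock: 1.5
tcp_pos: [446.5, 311.5, 397.0]
orientation: [0.5, -0.499, 0.501, 0.5]
force: [-1.0, 0.8, 1.0]
gripper_width: 59.8
1.5 [446.450504   311.49228871 396.95089414] [ 4.810e-01  1.840e-01  1.222e+00  1.000e-03  1.737e+00 -1.087e+00]
```

View pics/w1.png

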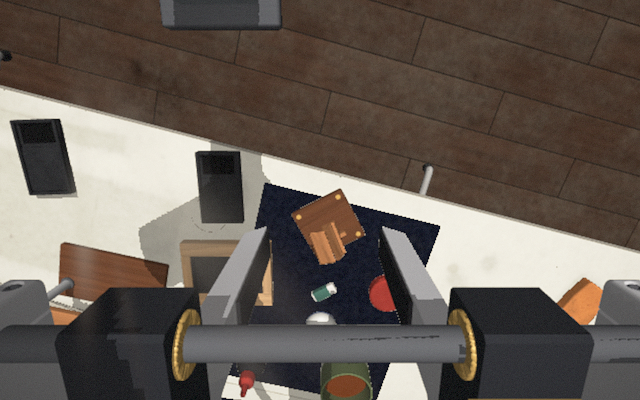

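The stand sits at about (328,225) in the wrist view with three gold screws visible. Stones are at (220,187) and (42,157). I'll go closer to measure the stand.

```bash
python3 -m inch '[[0.04,0.015,0,0,0,0,0.06],[0.04,0.015,0,0,0,0,0.06],[0.04,0.015,0,0,0,0,0.06],[0,0,0,0,0,0,0.06],[0,0,0,0,0,0,0.06],[0,0,0,0,0,0,0.06]]'
python3 - <<'E'
from h import *
s,r=st();print(s['clock'],s['tcp_pos'],s['qpos'].round(3))
p,d=show('wrist','w2')
c=eyes.get_calibration('wrist');print(np.array(c['extrinsics']).round(3))
E
```

```text
clock: 2.15
tcp_pos: [403.4, 313.9, 280.8]
orientation: [0.502, -0.501, 0.498, 0.499]
force: [0.5, -0.2, 0.2]
gripper_width: 59.8
2.15 [403.44078326 313.88575641 280.82765754] [ 0.525  0.148  1.543 -0.     1.443 -1.046]
[[-2.00000e-03  9.61000e-01  2.77000e-01  3.23806e+02]
 [ 1.00000e+00  0.00000e+00  5.00000e-03  3.13227e+02]
 [ 5.00000e-03  2.77000e-01 -9.61000e-01  4.36838e+02]
 [ 0.00000e+00  0.00000e+00  0.00000e+00  1.00000e+00]]
```

View pics/w2.png

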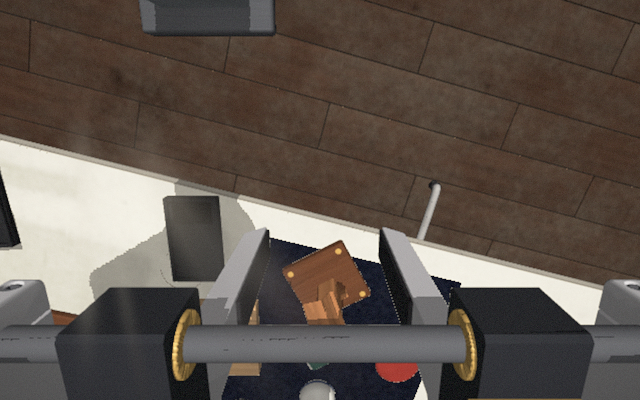

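```bash
python3 -m inch '[[0,-0.045,0,0,0,0,0.06],[0,-0.045,0,0,0,0,0.06],[0,-0.03,0,0,0,0,0.06],[0,0,0,0,0,0,0.06],[0,0,0,0,0,0,0.06],[0,0,0,0,0,0,0.06]]'
python3 - <<'E'
from h import *
s,r=st();print(s['clock'],s['tcp_pos'],s['qpos'].round(3))
p,d=show('wrist','w3')
p,d=show('wrist','w3z',(100,300,190,450),3)
E
```

```text
clock: 2.8
tcp_pos: [521.1, 312.2, 278.7]
orientation: [0.501, -0.5, 0.5, 0.5]
force: [-0.5, 0.6, 0.4]
gripper_width: 60.1
2.8 [521.06331662 312.2165768  278.66138209] [ 0.425  0.302  1.342  0.     1.496 -1.145]
```

View pics/w3z.png

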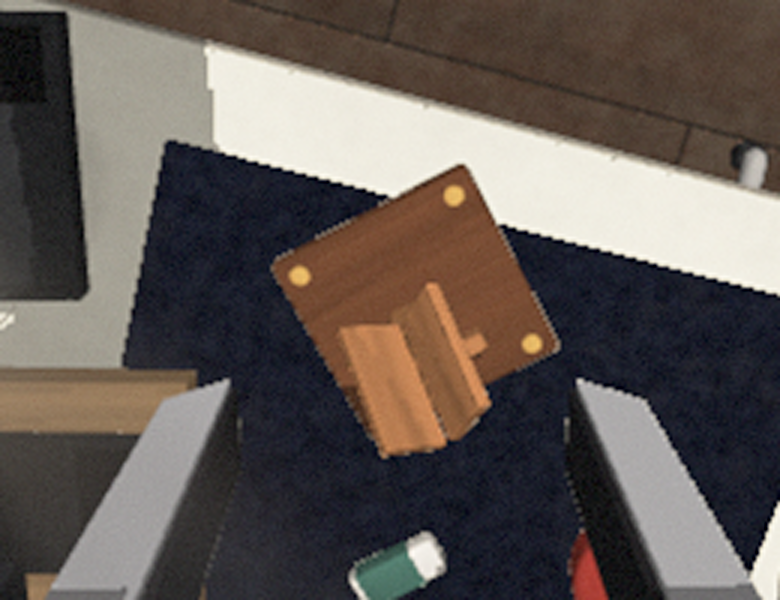

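The close-up shows the stand's base corners at zoom pixels (465,165), (275,265) and (555,350). Gold screws are at (453,195), (299,275) and (532,343). The trough climbs image-down.

```bash
cat > stand.py <<'E'
from h import *
import pickle
c=pickle.load(open('pics/w3z.pkl','rb'));p=cv2.imread('pics/w3z_raw.png');d=np.load('pics/w3z_d.npy')
P=cloud('wrist',d,c)
hsv=cv2.cvtColor(p,cv2.COLOR_BGR2HSV)
sub=hsv[150:220,280:380]
m=np.zeros(p.shape[:2],np.uint8);m[150:220,280:380]=(sub[...,2]>190)&(sub[...,0]>12)&(sub[...,0]<30)&(sub[...,1]>80)
n,l,s,ce=cv2.connectedComponentsWithStats(m)
S=[]
for i in range(1,n):
    if s[i,4]>=6:
        v,u=np.nonzero(l==i);print(s[i],ce[i].round(1),P[v,u].mean(0).round(1),ray(c,ce[i],16).round(1));S.append(ray(c,ce[i],16)[0])
for uv in [(465,165),(275,265),(555,350)]:
    q=(190+uv[0]/3,100+uv[1]/3);print('corner',ray(c,q,16).round(1))
for uv in [(330,140),(300,190)]: print(P[uv[1],uv[0]])
# trough: points higher than 60
ys,xs=np.nonzero((P[...,2]>50)&(P[...,2]<140)&(np.hypot(P[...,0]-590,P[...,1]-310)<70)&(hsv[...,0]<25)&(hsv[...,1]>80))
Q=P[ys,xs];print(len(Q),Q.min(0),Q.max(0));np.save('Q.npy',Q)
E
python3 stand.py
```

```text
[338 162   7   7  32] [340.8 164.8] [524.4 333.6  14.1] [[524.  333.5  16. ]]
[287 189   6   6  29] [289.4 191.6] [558.4 270.2  14.1] [[557.8 270.4  16. ]]
[334 197   3   6   8] [334.8 199.2] [546.  324.1  87.9] [[567.7 326.6  16. ]]
[337 200  14  20  63] [342.3 211.7] [563.2 333.   77.8] [[584.1 336.3  16. ]]
[309 209   6   9  19] [311.7 212.6] [562.2 300.1  83.3] [[585.3 297.8  16. ]]
[316 209  11  11  37] [321.2 214.5] [565.3 310.1  80.3] [[587.8 309.8  16. ]]
[364 212   6   5  25] [366.8 214.2] [587.9 367.4  14.3] [[587.4 367.2  16. ]]
corner [[512.1 338.4  16. ]]
corner [[553.7 260.9  16. ]]
corner [[590.6 377.7  16. ]]
[496.31092869 320.56025473  -1.23660784]
[556.58395541 283.33587866  13.19159726]
1748 [542.11800617 289.77806921  53.35577948] [594.16265896 340.38953985 118.99302668]
```

```bash
cat >> stand.py <<'E'
print('----')
th=np.radians(28.1);X=np.array([np.cos(th),np.sin(th),0]);Y=np.array([-X[1],X[0],0]);O=np.array([557.4,311.1,0])
L=(Q-O)@np.stack([X,Y,[0,0,1]],1)
h=2**-.5
a=(L[:,0]+L[:,2])*h;nn=(L[:,2]-L[:,0])*h;y=L[:,1]
print('a',np.percentile(a,[0,1,5,50,95,99,100]).round(1));print('y',y.min(),y.max())
for y0 in range(-18,20,3):
    k=(y>y0)&(y<=y0+3)
    if k.sum()>3: print(y0+1.5,k.sum(),np.percentile(nn[k],[5,25,50,75,95]).round(1),np.percentile(a[k],[2,98]).round(1))
E
python3 stand.py | sed -n '/----/,$p'
```

```text
----
a [ 47.4  53.5  56.   79.9 101.9 102.7 103.4]
y -21.28214620077791 18.81549293149236
-16.5 162 [62.4 63.4 64.4 65.1 66.1] [ 54.6 102.7]
-13.5 159 [59.2 60.3 61.2 62.2 63.3] [ 54.  102.4]
-10.5 152 [56.  57.5 58.3 59.1 60.3] [ 54.8 102.4]
-7.5 157 [52.8 54.2 55.2 55.9 57.2] [ 54.5 102.7]
-4.5 155 [36.3 51.1 52.  53.1 54.2] [ 53.6 102.2]
-1.5 99 [42.6 49.  49.7 50.3 51. ] [ 54.6 101.5]
1.5 106 [50.3 50.9 51.7 52.4 53.6] [ 54.3 102.4]
4.5 109 [52.8 53.9 54.7 55.6 56.7] [ 54.  102.5]
7.5 114 [55.6 57.  57.8 58.6 59.5] [ 54.2 102.5]
10.5 116 [58.7 59.7 60.7 61.5 62.5] [ 54.6 102.6]
13.5 121 [61.8 62.9 63.8 64.7 65.5] [ 54.7 102.6]
16.5 145 [63.3 64.3 65.  65.5 66.2] [ 54.7 102.4]
19.5 44 [61.9 62.7 63.3 64.  64.4] [ 54.8 101.9]
```

```bash
python3 -m inch '[[-0.03,-0.01,-0.04,0,0,0,0.06],[-0.03,-0.01,-0.04,0,0,0,0.06],[0,-0.01,-0.045,0,0,0,0.06],[0,-0.01,-0.045,0,0,0,0.06],[0,-0.01,-0.045,0,0,0,0.06],[0,-0.01,-0.045,0,0,0,0.06],[0,-0.01,-0.045,0,0,0,0.06],[0,0,-0.045,0,0,0,0.06],[0,0,-0.02,0,0,0,0.06],[0,0,0,0,0,0,0.06]]';python3 -m inch '[[0,0,0,0,0,0,0.06],[0,0,0,0,0,0,0.06],[0,0,0,0,0,0,0.06]]'
python3 - <<'E'
from h import *
s,r=st();print(s['clock'],s['tcp_pos'],s['qpos'].round(3))
p,d=show('wrist','w4')
E
```

```text
clock: 3.9
tcp_pos: [589.8, -58.9, 336.7]
orientation: [0.501, -0.499, 0.501, 0.499]
force: [-0.8, 0.4, 0.1]
gripper_width: 60.1
clock: 4.2
tcp_pos: [590.3, -54.9, 336.6]
orientation: [0.5, -0.5, 0.499, 0.5]
force: [0.7, 0.2, 1.2]
gripper_width: 60.4
4.2 [590.25436784 -54.93364561 336.60460808] [-2.110e-01  2.650e-01  1.256e+00  1.000e-03  1.620e+00 -1.782e+00]
```

View pics/w4.png

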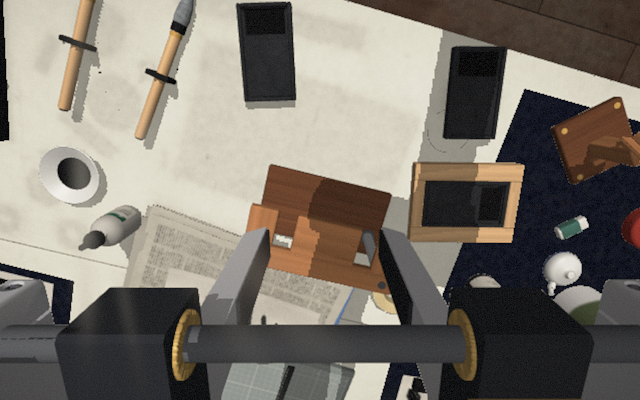

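The wrist view shows the rack, with its bar at about (320,250), partly behind the fingers. The brushes are at (75,45) and (162,75), the bottle at (115,225), and the board's stone at (465,203). I'll move forward for a clear bar view.

```bash
python3 -m inch '[[0,-0.045,0,0,0,0,0.06],[0,-0.04,0,0,0,0,0.06],[0,0,0,0,0,0,0.06],[0,0,0,0,0,0,0.06],[0,0,0,0,0,0,0.06]]'
python3 - <<'E'
from h import *
s,r=st();print(s['clock'],s['tcp_pos'],s['qpos'].round(3))
p,d=show('wrist','w5',(60,260,200,460),3)
P=cloud('wrist',d)
ys,xs=np.nonzero((P[...,2]>140)&(P[...,2]<156)&(np.hypot(P[...,0]-640,P[...,1]+60)<130))
B=P[ys,xs];print(len(B),B.min(0),B.max(0),np.median(B[:,2]))
m=np.zeros(d.shape,np.uint8);m[ys,xs]=255;cv2.imwrite('pics/w5m.png',cv2.resize(m[60:260,200:460],None,fx=3,fy=3,interpolation=0))
np.save('B.npy',B)
E
```

```text
clock: 4.75
tcp_pos: [674.5, -56.0, 336.5]
orientation: [0.5, -0.5, 0.5, 0.5]
force: [-0.6, 0.4, 0.1]
gripper_width: 60.0
4.75 [674.54362158 -56.04391036 336.54128696] [-0.186  0.405  1.048  0.     1.689 -1.756]
9516 [ 621.52066792 -145.99551701  140.49665072] [726.23965926  33.51335223 152.47022602] 149.73276821200912
```

View pics/w5.png

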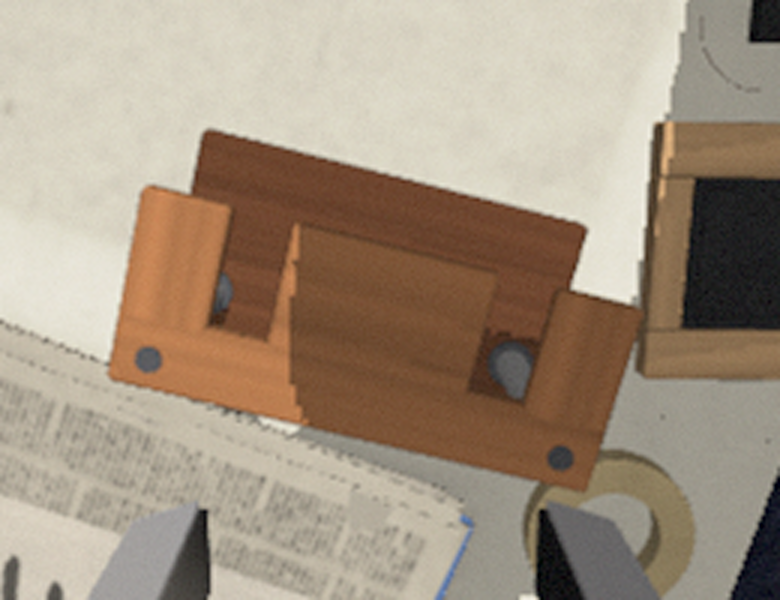

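View pics/w5m.png

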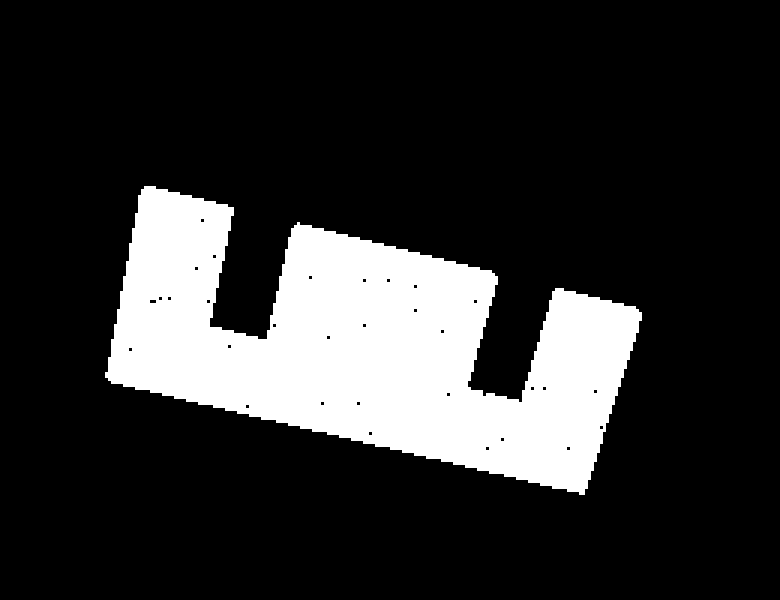

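The bar mask is clean, with two notches opening towards −x at zoom pixels (245,270) and (500,330).

Run:
```python
from h import *
import pickle
c=pickle.load(open('pics/w5.pkl','rb'))
B=np.load('B.npy');rc=cv2.minAreaRect(B[:,:2].astype(np.float32));print(rc)
pts=np.array([(140,187),(641,310),(586,494),(107,380),(233,208),(291,224),(269,339),(211,326),(497,272),(554,289),(522,400),(469,387)],float)
pts=pts/3+[200,60]-0.17
W=ray(c,pts,150);
for q,w in zip(pts,W): print(q.round(1),w.round(1))
n1=(W[4:8]).mean(0);n2=W[8:12].mean(0);print('nA',n1,'nB',n2,'dist',np.linalg.norm(n1-n2))
v=(n2-n1)[:2];print('y-axis ang',np.degrees(np.arctan2(v[1],v[0])))
for i,j in [(0,1),(3,2),(4,7),(5,6),(8,11),(9,10),(0,3),(1,2)]:
    e=W[j]-W[i];print(i,j,np.linalg.norm(e).round(1),np.degrees(np.arctan2(e[1],e[0])).round(1))
```

```text
((673.8232421875, -55.89036560058594), (170.2236328125, 67.62159729003906), 76.03502655029297)
[246.5 122.2] [ 621.4 -130.1  150. ]
[413.5 163.2] [661.2  33.3 150. ]
[395.2 224.5] [726.1  18.8 150. ]
[235.5 186.5] [ 685.4 -145.   150. ]
[277.5 129.2] [ 628.1 -100.6  150. ]
[296.8 134.5] [633.1 -82.  150. ]
[289.5 172.8] [671.2 -90.  150. ]
[270.2 168.5] [ 666.8 -109.2  150. ]
[365.5 150.5] [648.6 -14.8 150. ]
[384.5 156.2] [654.2   4.2 150. ]
[373.8 193.2] [692.2  -4.8 150. ]
[356.2 188.8] [687.7 -22.9 150. ]
nA [649.79813167 -95.43854943 150.        ] nB [670.69122291  -9.59808218 150.        ] dist 88.34651707464052
y-axis ang 76.32051491240755
0 1 168.2 76.3
3 2 168.7 76.0
4 7 39.7 -12.6
5 6 38.9 -12.0
8 11 39.9 -11.8
9 10 39.0 -13.4
0 3 65.6 -13.1
1 2 66.5 -12.6
```

```bash
python3 -m inch '[[0,0.034,-0.043,0,0,0,0.06],[0,0.034,-0.043,0,0,0,0.06],[0.01,0.034,-0.043,0,0,0,0.06],[0.02,0.034,-0.043,0,0,0,0.06],[0.025,0.034,-0.043,0,0,0,0.06],[0.03,0.034,-0.043,0,0,0,0.06],[0,0,0,0,0,0,0.06],[0,0,0,0,0,0,0.06],[0,0,0,0,0,0,0.06],[0,0,0,0,0,0,0.06]]'
python3 - <<'E'
from h import *
s,r=st();print(s['clock'],s['tcp_pos'],s['qpos'].round(3))
p,d=show('wrist','w6')
E
```

```text
clock: 5.8
tcp_pos: [499.2, -279.6, 266.8]
orientation: [-0.5, 0.501, -0.499, -0.499]
force: [0.6, 0.7, -0.2]
gripper_width: 59.6
5.8 [ 499.24517534 -279.55243819  266.75158848] [-6.320e-01  2.510e-01  1.443e+00  1.000e-03  1.445e+00 -2.204e+00]
```

View pics/w6.png

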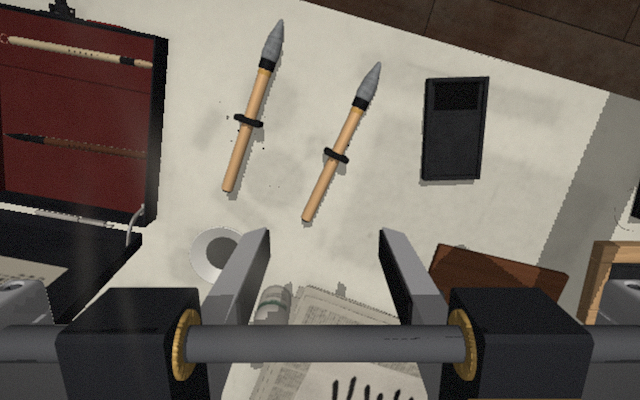

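Both brushes are clear. Collars are at (248,120) and (336,156), and the butts at (227,190) and (307,220).

```bash
cat > brush.py <<'E'
from h import *
import pickle,sys
def find(f,z=17):
    c=pickle.load(open(f'pics/{f}.pkl','rb'));p=cv2.imread(f'pics/{f}_raw.png');d=np.load(f'pics/{f}_d.npy');P=cloud('wrist',d,c)
    hsv=cv2.cvtColor(p,cv2.COLOR_BGR2HSV)
    m=((hsv[...,0]>8)&(hsv[...,0]<28)&(hsv[...,1]>70)&(hsv[...,2]>110)).astype(np.uint8)
    m=m&(P[...,2]<40)&(P[...,0]>350)&(P[...,0]<620)&(P[...,1]<-200)&(P[...,1]>-450)
    n,l,s,ce=cv2.connectedComponentsWithStats(m.astype(np.uint8))
    for i in range(1,n):
        if s[i,4]<60: continue
        v,u=np.nonzero(l==i);W=ray(c,np.c_[u,v],z)
        vx,vy,x0,y0=cv2.fitLine(W[:,:2].astype(np.float32),cv2.DIST_L2,0,.01,.01).ravel()
        if vx<0: vx,vy=-vx,-vy
        t=(W[:,:2]-[x0,y0])@[vx,vy]
        e=np.array([x0,y0])
        print('handle',s[i],'mid',np.round(e,1),'yaw',np.degrees(np.arctan2(vy,vx)).round(2),'t',t.min().round(1),t.max().round(1),'ends',(e+t.min()*np.array([vx,vy])).round(1),(e+t.max()*np.array([vx,vy])).round(1),'z',np.median(P[v,u][:,2]).round(1),np.percentile(P[v,u][:,2],90).round(1))
if __name__=='__main__': find(sys.argv[1])
E
python3 brush.py w6
```

```text
handle [244  67  26  52 578] mid [ 419.7 -353.9] yaw -21.21 t -27.4 28.9 ends [ 394.2 -344. ] [ 446.6 -364.4] z 18.0 20.0
handle [332 106  31  49 567] mid [ 460.  -252.5] yaw -24.36 t -27.6 28.5 ends [ 434.9 -241.2] [ 486.  -264.3] z 17.9 20.1
handle [222 124  29  68 698] mid [ 492.2 -382. ] yaw -20.99 t -40.6 42.8 ends [ 454.3 -367.4] [ 532.2 -397.3] z 22.9 25.6
handle [301 158  36  64 707] mid [ 530.5 -284.9] yaw -24.4 t -40.9 42.6 ends [ 493.3 -268. ] [ 569.4 -302.5] z 22.9 25.6
```

Run:
```python
from h import *
a=np.radians(-24.7);Rt=frame([0,0,-1],[-np.sin(a),np.cos(a),0])
go([530.6,-284.9,90],Rt)
```

```text
tool shift [176.6 -31.   -5.2] n50 4.0
rotvec [24.76 -0.03  0.12]
shift after rot [176.5 -30.7   8.3]
```

```bash
python3 -m inch '[[0,0,0,8.25,0,0,0.05],[0,0,0,8.25,0,0,0.05],[0,0,0,8.25,0,0,0.05],[0.044,-0.0077,0.002,0,0,0,0.05],[0.044,-0.0077,0.002,0,0,0,0.05],[0.044,-0.0077,0.002,0,0,0,0.05],[0.044,-0.0077,0.002,0,0,0,0.05],[0,0,0,0,0,0,0.05],[0,0,0,0,0,0,0.05],[0,0,0,0,0,0,0.05]]'
python3 - <<'E'
from h import *
a=np.radians(-24.7);Rt=frame([0,0,-1],[-np.sin(a),np.cos(a),0])
go([530.6,-284.9,26],Rt);print(observe()['qpos'])
show('wrist','w7')
E
```

```text
clock: 6.85
tcp_pos: [531.1, -286.8, 92.1]
orientation: [0.596, -0.383, 0.595, 0.38]
force: [0.6, -0.4, 0.1]
gripper_width: 49.8
tool shift [66.1  1.5  1.6] n50 2.0
rotvec [-0.06 -0.04  0.25]
shift after rot [66.1  1.2  1.5]
[-6.10384919e-01  4.17312134e-01  1.64522067e+00  1.31380122e-05
  1.07463527e+00 -1.74899814e+00]
```

View pics/w7.png

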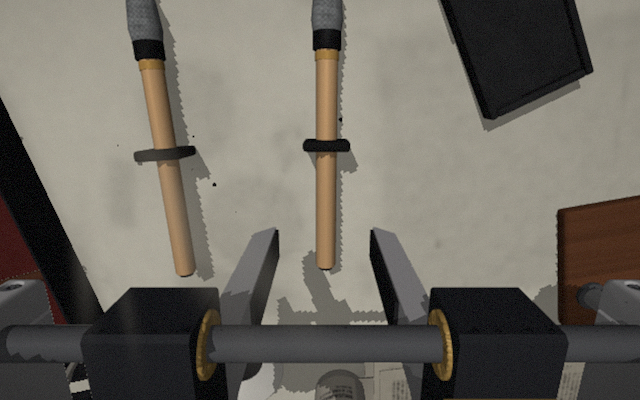

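Brush 1 lies straight between the fingers (column 326, collar at row 145). I'll descend and grip.

```bash
python3 -m inch '[[0.033,0,0.001,0,0,0,0.05],[0.033,0.001,0,0,0,0,0.05],[0,0,0,0,0,0,0.05],[0,0,0,0,0,0,0.05],[0,0,0,0,0,0,0.0],[0,0,0,0,0,0,0.0],[0,0,0,0,0,0,0.0],[0,0,0,0,0,0,0.0]]' 35; python3 -m inch '[[0,0,0,0,0,0,0.0],[0,0,0,0,0,0,0.0],[0,0,0,0,0,0,0.0]]'
```

```text
clock: 7.7
tcp_pos: [529.0, -284.9, 23.9]
orientation: [0.596, -0.381, 0.596, 0.381]
force: [-1.4, 0.3, -0.8]
gripper_width: 21.4
clock: 8.0
tcp_pos: [529.0, -284.8, 23.4]
orientation: [0.596, -0.381, 0.596, 0.381]
force: [1.2, 0.2, 0.7]
gripper_width: 13.1
```

```bash
python3 -m inch '[[-0.04,0,0,0,0,0,0.0],[-0.045,0.005,0,0,0,0,0.0],[-0.045,0.01,0,0,0,0,0.0],[-0.045,0.01,0,0,0,0,0.0],[-0.045,0.01,0,-7.5,0,0,0.0],[-0.045,0.01,0,-7.5,0,0,0.0],[-0.03,0.01,0.02,-7.5,0,0,0.0],[0,0.01,0.03,-7.5,0,0,0.0],[0,0,0.04,-7.5,0,0,0.0],[0,0,0.04,-7.5,0,0,0.0]]' 35; python3 -m inch '[[0,0,0,-7.5,0,0,0],[0,0,0,0,0,0,0.0],[0,0,0,0,0,0,0.0],[0,0,0,0,0,0,0.0]]'
python3 - <<'E'
from h import *
s,r=st();print(r.round(3),s['qpos'].round(2));show('wrist','w8')
E
```

```text
clock: 9.0
tcp_pos: [459.7, -135.4, 318.4]
orientation: [-0.404, 0.581, -0.403, -0.581]
force: [1.1, 1.0, 0.4]
gripper_width: 13.1
clock: 9.4
tcp_pos: [460.1, -137.1, 318.2]
orientation: [0.367, -0.604, 0.367, 0.605]
force: [-0.0, 0.4, -0.5]
gripper_width: 13.3
[[-0.    -0.887 -0.462]
 [ 0.    -0.462  0.887]
 [-1.     0.     0.   ]] [-0.43  0.09  1.52 -0.    1.53 -2.49]
```

View pics/w8.png

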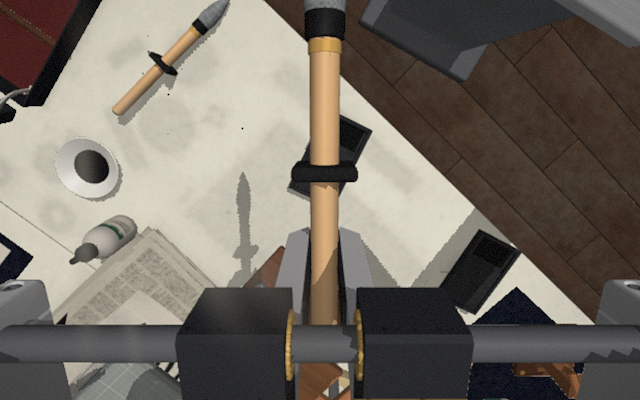

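Brush 1 is held with the collar at (325,173). I'll measure its pose in the tool frame from depth.

```bash
cat > held.py <<'E'
from h import *
import pickle
def held():
    s,r=st();c=eyes.get_calibration('wrist');p,d=eyes.capture('wrist')
    P=cloud('wrist',d,c);T=(P-s['tcp_pos'])@r
    hsv=cv2.cvtColor(p,cv2.COLOR_BGR2HSV)
    near=(d>0)&(d<330)&(abs(T[...,2])<25)&(T[...,1]>0)
    hm=near&(hsv[...,0]>5)&(hsv[...,0]<28)&(hsv[...,1]>60)&(hsv[...,2]>90)&(abs(T[...,2])<9)
    q=T[hm]
    # top surface of cylinder: per y-bin min x -> axis = min+7
    ys=np.arange(5,110,6)
    out=[]
    for y in ys:
        k=(q[:,1]>y)&(q[:,1]<=y+6)
        if k.sum()>15: out.append((y+3,np.percentile(q[k,0],5)+7,np.median(q[k,2])))
    out=np.array(out);print(out.round(1))
    fx=np.polyfit(out[:,0],out[:,1],1);fz=np.polyfit(out[:,0],out[:,2],1)
    print('axis x=%.3f*y+%.1f  z=%.3f*y+%.1f'%(*fx,*fz),'tilt deg',np.degrees(np.arctan(fx[0])))
    cm=near&(p.max(2)<60)&(abs(T[...,2])<18)&(T[...,1]>20)&(T[...,1]<70)&(T[...,0]<20)&(T[...,0]>-30)
    k=T[cm];print('collar',len(k),np.percentile(k[:,1],[5,50,95]),np.percentile(k[:,2],[5,95]),np.percentile(k[:,0],[5,50,95]))
if __name__=='__main__': held()
E
python3 held.py
```

```text
[[ 8.00e+00  6.40e+00  3.00e-01]
 [ 1.40e+01  6.70e+00  3.00e-01]
 [ 2.00e+01 -8.87e+01 -7.00e-01]
 [ 2.60e+01 -8.93e+01 -9.00e-01]
 [ 3.20e+01 -8.67e+01 -2.00e-01]
 [ 3.80e+01  8.40e+00  2.00e-01]
 [ 5.00e+01  9.30e+00  2.00e-01]
 [ 5.60e+01  9.80e+00  2.00e-01]
 [ 6.20e+01  1.03e+01  2.00e-01]
 [ 6.80e+01  1.07e+01  2.00e-01]
 [ 7.40e+01  1.14e+01  2.00e-01]
 [ 8.00e+01  1.18e+01  2.00e-01]
 [ 8.60e+01  1.21e+01  2.00e-01]
 [ 9.20e+01  1.25e+01  1.00e-01]
 [ 9.80e+01  1.24e+01  1.00e-01]
 [ 1.04e+02  1.25e+01  1.00e-01]]
axis x=0.679*y+-46.7  z=0.004*y+-0.2 tilt deg 34.18474301677602
collar 1189 [41.82939904 45.58068499 47.67230722] [-12.57068671  13.00570766] [-6.35786905 -5.03041412 10.29958763]
```

```bash
cat > seat.py <<'E'
from h import *
import sys
SEAT=np.array([587.4,325.8,117.]);YAW=np.radians(28.1)
def plan(co,tilt):
    f=np.array([np.cos(YAW),np.sin(YAW),0]);z=np.array([0,0,1.]);th=np.radians(45-tilt)
    Rf=frame(np.sin(th)*f-np.cos(th)*z,[-f[1],f[0],0])
    b=(f+z)/2**.5;n=(z-f)/2**.5
    s,r=st();print('rotvec now->final',np.degrees(R.from_matrix(r.T@Rf).as_rotvec()).round(2))
    t0=s['tcp_pos']
    for nm,c in [('hover',SEAT+60*n+8*b),('in',SEAT+1.0*n+8*b),('seat',SEAT+1*b)]:
        t=c-Rf@np.array(co);print(nm,'tcp',t.round(1),'shift from now in final axes',(Rf.T@(t-t0)).round(1),'err in cur axes',(r.T@(t-t0)).round(1))
plan([float(x) for x in sys.argv[1:4]],float(sys.argv[4]))
E
python3 seat.py 9.3 44.7 0.2 4.3
```

```text
rotvec now->final [ -0.52  -0.16 -40.72]
hover tcp [579.6 321.4 201.3] shift from now in final axes [ 298.2 -167.5  348.2] err in cur axes [ 116.9 -318.2  351.1]
in tcp [616.4 341.1 159.6] shift from now in final axes [ 357.  -171.9  348.2] err in cur axes [ 158.6 -360.   351.5]
seat tcp [612.7 339.1 153.9] shift from now in final axes [ 358.5 -165.   348.2] err in cur axes [ 164.2 -355.7  351.5]
```

```bash
python3 -m inch '[[0,-0.028,0.034,0,0,0,0.0],[0,-0.028,0.034,0,0,0,0.0],[0,-0.028,0.034,0,0,0,0.0],[0,-0.028,0.034,0,0,0,0.0],[0,-0.028,0.034,0,0,0,0.0],[0,-0.028,0.034,0,0,0,0.0],[0,-0.028,0.034,0,0,0,0.0],[0,-0.028,0.034,0,0,0,0.0],[0,-0.028,0.034,0,0,0,0.0],[0,-0.028,0.034,0,0,0,0.0]]' 35; python3 -m inch '[[0,0,0,-0.5,0,-8.1,0],[0,0,0,0,0,-8.1,0],[0,0,0,0,0,-8.1,0.0],[0,0,0,0,0,-8.1,0.0],[0,0,0,0,0,-8.1,0],[0,0,0,0,0,0,0],[0,0,0,0,0,0,0]]'; python3 seat.py 9.3 44.7 0.2 4.3;python3 -c "
from h import *;print(st()[0]['qpos'].round(2))"; python3 held.py|tail -3
```

```text
clock: 10.5
tcp_pos: [550.6, 296.1, 318.1]
orientation: [-0.366, 0.605, -0.366, -0.605]
force: [0.7, -0.4, -1.0]
gripper_width: 12.6
clock: 11.2
tcp_pos: [550.1, 294.2, 318.7]
orientation: [-0.551, 0.695, -0.132, -0.444]
force: [0.6, 0.2, -1.2]
gripper_width: 13.1
rotvec now->final [ 0.02  0.01 -0.31]
hover tcp [579.6 321.4 201.3] shift from now in final axes [114.3  47.2  10.1] err in cur axes [114.6  46.5  10.1]
in tcp [616.4 341.1 159.6] shift from now in final axes [173.2  42.7  10.1] err in cur axes [173.4  41.8  10.1]
seat tcp [612.7 339.1 153.9] shift from now in final axes [174.7  49.6  10.1] err in cur axes [174.9  48.7  10.1]
[ 0.31 -0.02  1.85  0.2   0.62 -1.87]
 [ 1.04e+02  1.25e+01  3.00e-01]]
axis x=0.663*y+-45.0  z=-0.000*y+0.3 tilt deg 33.55960822797883
collar 1166 [42.55854243 46.17202993 48.11472412] [-12.80332198  13.09504674] [-6.47668577 -5.22314711 10.56926052]
```

```bash
python3 -m inch '[[0.02,0.024,0.005,0,0,0,0],[0.025,0.023,0.005,0,0,0,0],[0.035,0,0,0,0,0,0],[0.035,0,0,0,0,0,0],[0,0,0,0,0,0,0],[0,0,0,0,0,0,0],[0,0,0,0,0,0,0]]' 35; python3 seat.py 9.3 44.7 0.2 4.3;python3 -c "
from h import *;print(st()[0]['qpos'].round(2));show('wrist','w9');show('scene','s9',(150,270,200,420),3)"
```

```text
clock: 11.95
tcp_pos: [581.5, 322.7, 202.8]
orientation: [-0.551, 0.695, -0.13, -0.443]
force: [0.3, -0.9, -0.7]
gripper_width: 12.9
rotvec now->final [ 0.12  0.03 -0.02]
hover tcp [579.6 321.4 201.3] shift from now in final axes [-0.3  2.7 -0.3] err in cur axes [-0.3  2.7 -0.2]
in tcp [616.4 341.1 159.6] shift from now in final axes [58.5 -1.7 -0.3] err in cur axes [58.5 -1.7 -0.3]
seat tcp [612.7 339.1 153.9] shift from now in final axes [60.1  5.2 -0.3] err in cur axes [60.1  5.2 -0.3]
[ 0.35  0.15  1.98  0.3   0.31 -1.97]
```

View pics/w9.png

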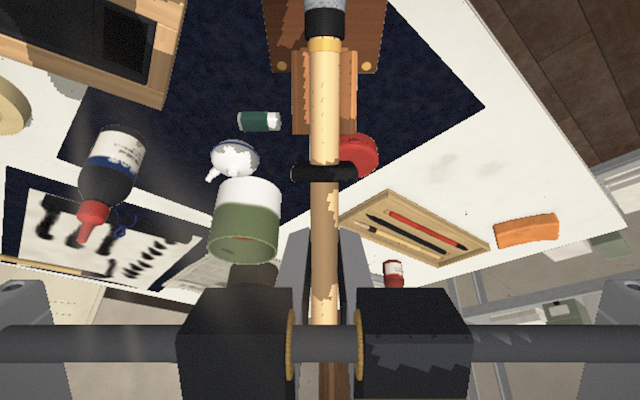

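View pics/s9.png

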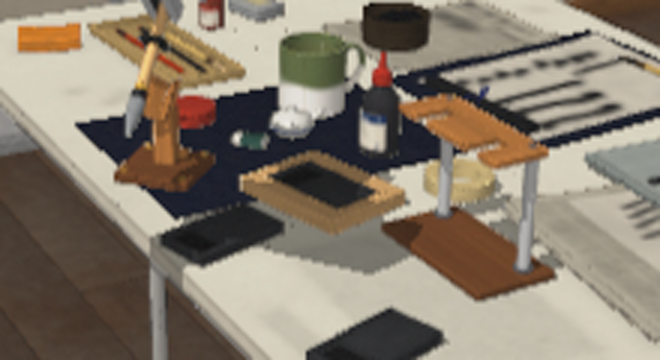

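The brush lies centred over the trough (column about 325). I'll descend along the tool axis and watch joint 5.

```bash
python3 -m inch '[[0.015,0,0,0,0,0,0],[0.015,0,0,0,0,0,0],[0.01,0,0,0,0,0,0],[0,0,0,0,0,0,0],[0,0,0,0,0,0,0]]' 35; python3 seat.py 9.3 44.7 0.2 4.3;python3 -c "
from h import *;print(st()[0]['qpos'].round(2))"
```

```text
clock: 12.55
tcp_pos: [602.3, 334.1, 169.1]
orientation: [-0.55, 0.695, -0.131, -0.444]
force: [0.9, 0.4, -0.2]
gripper_width: 13.3
rotvec now->final [ 0.08  0.05 -0.28]
hover tcp [579.6 321.4 201.3] shift from now in final axes [-41.4  -1.3  -0.5] err in cur axes [-41.4  -1.1  -0.5]
in tcp [616.4 341.1 159.6] shift from now in final axes [17.4 -5.7 -0.5] err in cur axes [17.4 -5.8 -0.6]
seat tcp [612.7 339.1 153.9] shift from now in final axes [19.   1.2 -0.5] err in cur axes [19.   1.1 -0.6]
[ 0.36  0.23  1.98  0.36  0.24 -2.03]
```

```bash
python3 -m inch '[[0.005,-0.006,0,0,0,0,0],[0.006,0,0,0,0,0,0],[0.005,0,0,0,0,0,0],[0,0,0,0,0,0,0],[0,0,0,0,0,0,0]]' 35; python3 seat.py 9.3 44.7 0.2 4.3;python3 -c "
from h import *;print(st()[0]['qpos'].round(2));show('wrist','w10')"
```

```text
clock: 13.05
tcp_pos: [615.4, 341.1, 161.4]
orientation: [-0.55, 0.695, -0.131, -0.444]
force: [-0.0, 0.7, -0.9]
gripper_width: 12.9
rotvec now->final [ 0.08  0.04 -0.23]
hover tcp [579.6 321.4 201.3] shift from now in final axes [-56.9   5.   -0.5] err in cur axes [-56.9   5.2  -0.5]
in tcp [616.4 341.1 159.6] shift from now in final axes [ 2.   0.6 -0.5] err in cur axes [ 2.   0.6 -0.5]
seat tcp [612.7 339.1 153.9] shift from now in final axes [ 3.5  7.5 -0.5] err in cur axes [ 3.5  7.5 -0.5]
[ 0.36  0.26  1.96  0.37  0.23 -2.03]
```

View pics/w10.png

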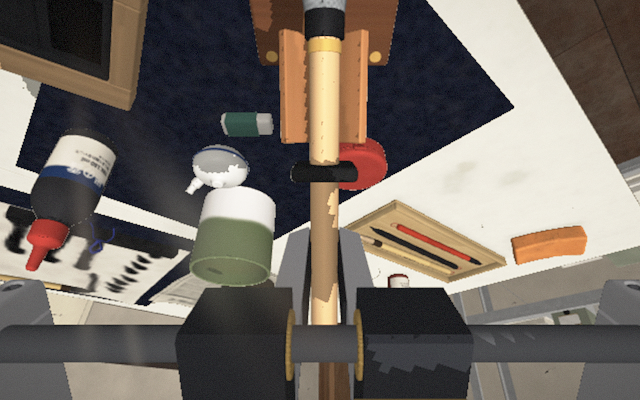

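```bash
python3 -m inch '[[0.002,0,0,0,0,0,0],[0,0,0,0,0,0,0],[0,0,0,0,0,0,0]]' 35;python3 -m inch '[[0,0.003,0,0,0,0,0],[0,0.003,0,0,0,0,0],[0,0,0,0,0,0,0],[0,0,0,0,0,0,0]]' ; python3 seat.py 9.3 44.7 0.2 4.3|tail -1;python3 -c "
from h import *;print(st()[0]['qpos'].round(2));show('wrist','w11',(50,250,220,440),3)"
```

```text
clock: 13.4
tcp_pos: [616.7, 341.7, 160.4]
orientation: [-0.551, 0.695, -0.131, -0.443]
force: [0.3, 0.7, 0.9]
gripper_width: 13.0
clock: 13.8
tcp_pos: [612.5, 339.5, 156.2]
orientation: [-0.551, 0.695, -0.131, -0.443]
force: [-0.1, 0.2, -0.5]
gripper_width: 13.1
seat tcp [612.7 339.1 153.9] shift from now in final axes [ 1.7  1.5 -0.5] err in cur axes [ 1.7  1.5 -0.5]
[ 0.36  0.26  1.98  0.4   0.22 -2.06]
```

View pics/w11.png

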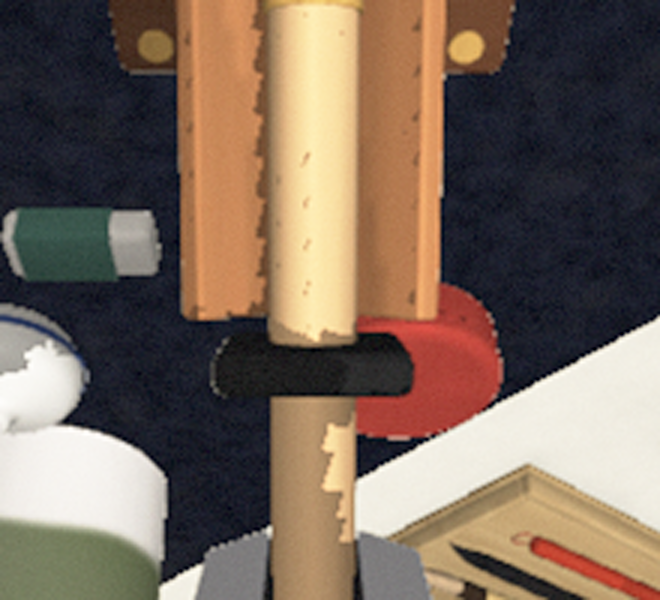

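```bash
python3 -m inch '[[0.0015,0.001,0,0,0,0,0],[0,0.001,0,0,0,0,0],[0,0.001,0,0,0,0,0],[0,0,0,0,0,0,0],[0,0,0,0,0,0,0]]' 35; python3 seat.py 9.3 44.7 0.2 4.3|tail -1;python3 -c "
from h import *;show('wrist','w12',(50,250,220,440),3)"
```

```text
clock: 14.35
tcp_pos: [611.5, 339.0, 153.2]
orientation: [-0.551, 0.695, -0.131, -0.443]
force: [-0.4, -0.6, -0.2]
gripper_width: 13.2
seat tcp [612.7 339.1 153.9] shift from now in final axes [ 0.2 -1.2 -0.5] err in cur axes [ 0.2 -1.2 -0.5]
```

View pics/w12.png

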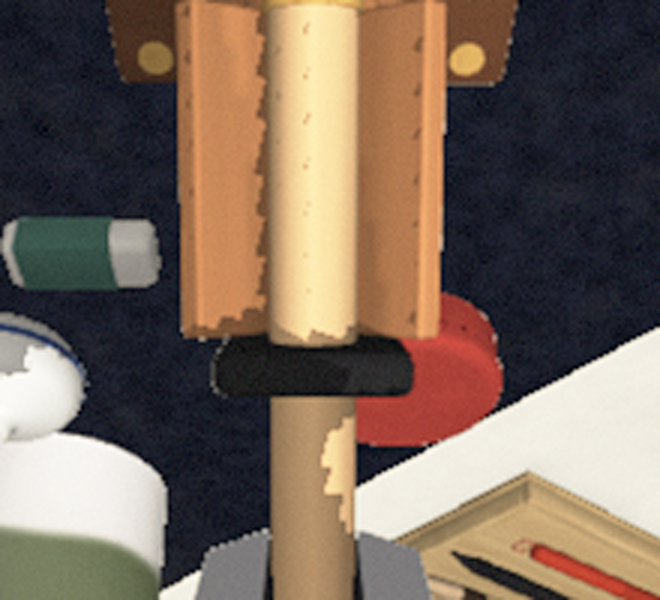

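The collar is at the trough's end (bottom edge row 337, trough end row 337) and centred, so I'll let go.

```bash
python3 -m inch '[[0,0,0,0,0,0,0.02],[0,0,0,0,0,0,0.03],[0,0,0,0,0,0,0.04],[0,0,0,0,0,0,0.04],[0,0,0,0,0,0,0.04],[0,0,0,0,0,0,0.04]]'; python3 -c "
from h import *;show('wrist','w13',(50,250,220,440),3)"
```

```text
clock: 15.0
tcp_pos: [611.6, 339.0, 153.3]
orientation: [-0.551, 0.695, -0.131, -0.443]
force: [0.0, -0.2, -0.6]
gripper_width: 39.7
```

View pics/w13.png

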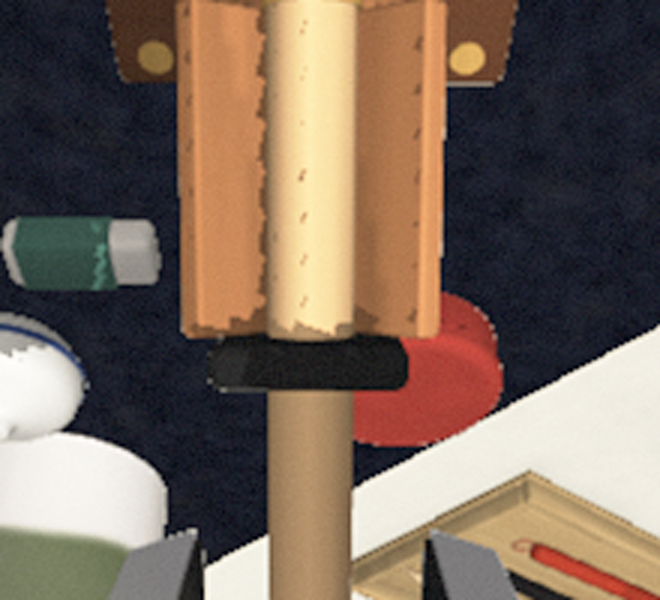

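Settled: the collar sits squarely against the trough end. I'll back off along the tool axis, then turn for the regrip.

```bash
python3 -m inch '[[-0.015,0,0,0,0,0,0.04],[-0.025,0,0,0,0,0,0.04],[-0.03,0,0,0,0,0,0.04],[-0.03,0,0,0,0,0,0.04],[-0.01,0,0,0,0,8.5,0.04],[0,0,0,0,0,8.5,0.04],[0,0,0,0,0,8.5,0.04],[0,0,0,0,0,8.5,0.04],[0,0,0,0,0,8.5,0.04],[0,0,0,0,0,8,0.04]]'; python3 -m inch '[[0,0,0,0,0,0,0.04],[0,0,0,0,0,0,0.04],[0,0,0,0,0,0,0.04]]'
cat > regrip.py <<'E'
from h import *
SEAT=np.array([587.4,325.8,117.]);YAW=np.radians(28.1);s_=45
f=np.array([np.cos(YAW),np.sin(YAW),0]);z=np.array([0,0,1.]);th=np.radians(-10)
Rf=frame(np.sin(th)*f-np.cos(th)*z,[-f[1],f[0],0]);b=(f+z)/2**.5
g=SEAT+s_*b
s,r=st();print(s['tcp_pos'],s['qpos'].round(2));print('rot',np.degrees(R.from_matrix(r.T@Rf).as_rotvec()).round(2))
for nm,k in [('hover',60),('grip',3)]:
    t=g-k*Rf[:,0];print(nm,t.round(1),'cur',(r.T@(t-s['tcp_pos'])).round(1))
E
python3 regrip.py; python3 -c "
from h import *;show('wrist','w14')"
```

```text
clock: 16.05
tcp_pos: [550.1, 307.7, 236.8]
orientation: [0.315, -0.577, 0.407, 0.634]
force: [-0.1, 0.0, -0.1]
gripper_width: 40.2
clock: 16.35
tcp_pos: [548.1, 306.8, 235.9]
orientation: [0.316, -0.578, 0.406, 0.633]
force: [-0.4, 0.2, -0.2]
gripper_width: 39.8
[548.12540186 306.83910413 235.92520393] [ 0.41  0.44  1.24 -0.01  1.61 -1.66]
rot [0.31 0.08 1.43]
hover [624.7 345.7 207.9] cur [ 14.9 -89.   -2.3]
grip [615.9 341.  151.8] cur [ 71.9 -87.6  -2.4]
```

View pics/w14.png

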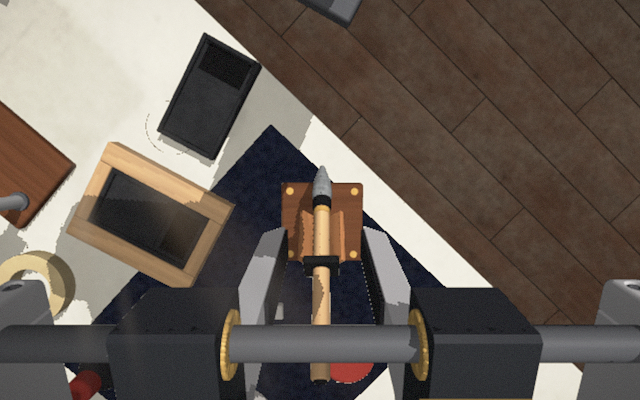

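The brush lies in the trough with its butt end at (320,380), centred between the fingers.

```bash
python3 -m inch '[[0.005,-0.044,-0.001,0,0,1.4,0.04],[0.01,-0.044,-0.001,0,0,0,0.04],[0,0,0,0,0,0,0.04],[0,0,0,0,0,0,0.04],[0,0,0,0,0,0,0.04]]'; python3 regrip.py; python3 -c "
from h import *;show('wrist','w15');show('scene','s15',(110,230,180,360),4)"
```

```text
clock: 16.9
tcp_pos: [623.2, 345.2, 208.5]
orientation: [0.308, -0.573, 0.413, 0.637]
force: [0.3, 0.1, 0.3]
gripper_width: 40.1
[623.18174437 345.2105998  208.51641563] [ 0.41  0.6   1.03 -0.01  1.69 -1.65]
rot [0.31 0.07 0.04]
hover [624.7 345.7 207.9] cur [ 0.3 -1.6 -0.3]
grip [615.9 341.  151.8] cur [57.3 -1.6 -0.4]
```

View pics/w15.png

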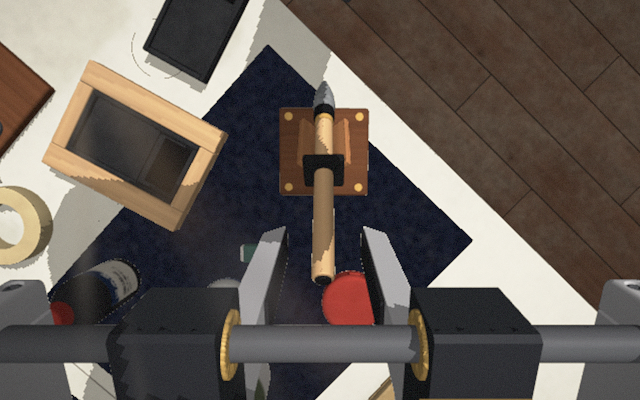

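View pics/s15.png

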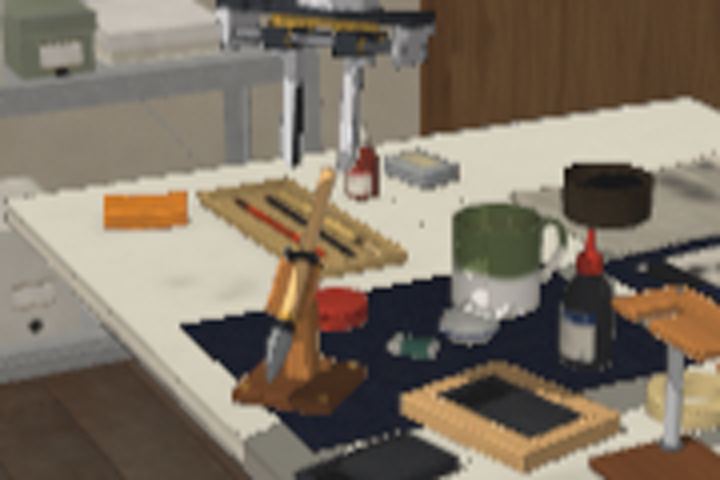

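Good: the brush is seated and the fingers straddle the butt. I'll descend 57 mm and grip.

```bash
python3 -m inch '[[0.02,-0.001,0,0,0,0,0.04],[0.02,0,0,0,0,0,0.04],[0.017,0,0,0,0,0,0.04],[0,0,0,0,0,0,0.04],[0,0,0,0,0,0,0.04],[0,0,0,0,0,0,0],[0,0,0,0,0,0,0],[0,0,0,0,0,0,0],[0,0,0,0,0,0,0],[0,0,0,0,0,0,0]]' 35; python3 regrip.py
```

```text
clock: 18.0
tcp_pos: [616.9, 341.6, 150.5]
orientation: [0.308, -0.573, 0.413, 0.637]
force: [1.2, -0.4, 1.4]
gripper_width: 13.3
[616.864497   341.64352662 150.45835411] [ 0.41  0.62  1.14 -0.01  1.56 -1.65]
rot [ 0.31  0.06 -0.  ]
hover [624.7 345.7 207.9] cur [-58.1   1.3  -0. ]
grip [615.9 341.  151.8] cur [-1.1  1.3 -0.1]
```

```bash
python3 -m inch '[[-0.02,0,0,0,0,0,0],[-0.04,0,0,0,0,0,0],[-0.045,0,0,0,0,0,0],[-0.045,0,0,0,0,0,0],[0,0.03,0,0,0,0,0],[0,0.03,-0.02,0,0,-5,0],[0,0.03,-0.03,0,0,-8,0],[0,0.03,-0.03,0,0,-8,0],[0,0.01,-0.03,0,0,-8,0],[0,0,-0.03,0,0,-8,0]]' 35; python3 -m inch '[[0,0,0,0,0,0,0],[0,0,0,0,0,0,0],[0,0,0,0,0,0,0]]'; python3 -c "
from h import *;s,r=st();print(s['qpos'].round(2),r.round(3));show('wrist','w16');show('scene','s16',(90,250,150,350),4)"
```

```text
clock: 19.0
tcp_pos: [591.0, 168.3, 308.4]
orientation: [-0.495, 0.676, -0.208, -0.505]
force: [1.0, -0.2, -1.6]
gripper_width: 13.4
clock: 19.3
tcp_pos: [594.2, 170.2, 308.2]
orientation: [-0.494, 0.674, -0.21, -0.507]
force: [-0.1, -0.3, 0.1]
gripper_width: 13.1
[ 0.05  0.07  1.66  0.24  0.99 -2.11] [[ 0.398 -0.784 -0.476]
 [ 0.218 -0.424  0.879]
 [-0.891 -0.454  0.002]]
```

View pics/w16.png

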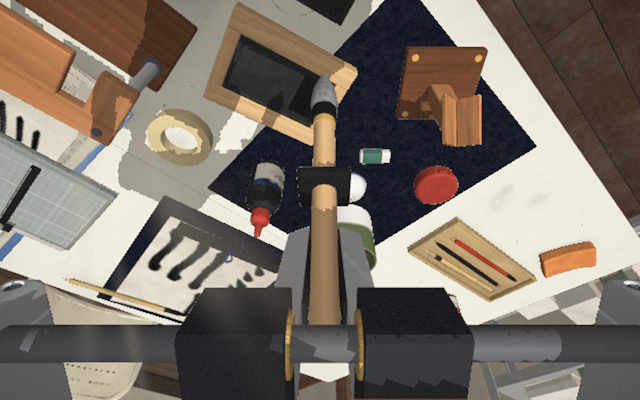

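View pics/s16.png

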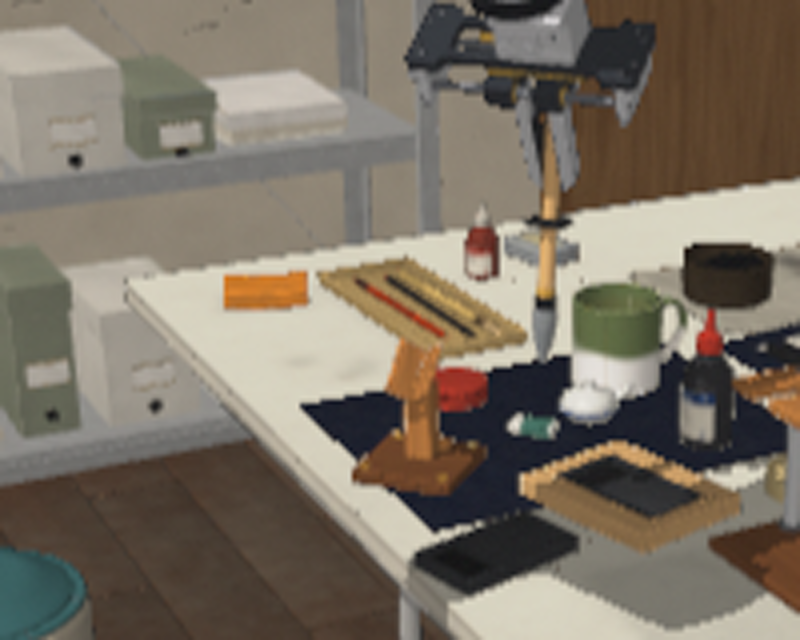

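```bash
cat > held2.py <<'E'
from h import *
def held(save=None):
    s,r=st();c=eyes.get_calibration('wrist');p,d=eyes.capture('wrist')
    P=cloud('wrist',d,c);T=(P-s['tcp_pos'])@r
    E=np.array(c['extrinsics']);cam=(E[:3,3]-s['tcp_pos'])@r
    hsv=cv2.cvtColor(p,cv2.COLOR_BGR2HSV)
    base=(d>0)&(abs(T[...,2])<22)&(T[...,0]>-25)&(T[...,0]<115)&(T[...,1]>0)&(T[...,1]<130)
    hm=base&(hsv[...,0]>5)&(hsv[...,0]<28)&(hsv[...,1]>60)&(hsv[...,2]>70)&(abs(T[...,2])<9)
    k=T[hm];z0=np.median(k[:,2]);k=k[abs(k[:,2]-z0)<2.5]
    for _ in range(3):
        dx,dy,x0,y0=cv2.fitLine(k[:,:2].astype(np.float32),cv2.DIST_HUBER,0,.01,.01).ravel()
        res=abs((k[:,0]-x0)*dy-(k[:,1]-y0)*dx);k=k[res<max(2,np.median(res)*2)]
    if dy>0: dx,dy=-dx,-dy   # towards butt
    n=np.array([-dy,dx]); 
    if n@(cam[:2]-[x0,y0])>0:n=-n
    o=np.array([x0,y0])+7*n
    dd=np.array([dx,dy])
    cm=base&(p.max(2)<55)
    q=T[cm][:,:2]-o;t=q@dd;w=q@n
    kk=(abs(w)<23)&(abs(t)<60)
    # histogram of wide dark part (|z|>9)
    zz=T[cm][:,2];kk&=(abs(zz-z0)>8.5)&(abs(zz-z0)<17)
    tc=t[kk];print('npts',len(k),'collar n',len(tc),np.percentile(tc,[5,50,95]).round(1),'z0',z0.round(2))
    med=np.median(tc);sel=abs(tc-med)<6;ctr=(np.percentile(tc[sel],3)+np.percentile(tc[sel],97))/2
    col=o+ctr*dd
    b=r@np.array([dx,dy,0.])
    print('b tool',dd.round(3),'collar tool',col.round(1),'z',z0.round(1),'extent',np.percentile(tc[sel],[3,97]).round(1))
    print('b world',b.round(3),'angle from vertical deg',np.degrees(np.arccos(b[2])).round(2),'collar world',(s['tcp_pos']+r@np.array([*col,z0])).round(1))
if __name__=='__main__': held()
E
python3 held2.py
```

```text
npts 1330 collar n 819 [-12.2  -8.5  -7.7] z0 0.38
b tool [-0.818 -0.576] collar tool [38.  26.4] z 0.4 extent [-13.   -7.7]
b world [0.126 0.066 0.99 ] angle from vertical deg 8.18 collar world [588.6 168.4 262.1]
```

```bash
cat > hang.py <<'E'
from h import *
import sys
# args: notch, collar tool x y z, b tool x y
YAW=np.radians(-13.8);N={1:np.array([652.0,-96.8,150]),2:np.array([673.4,-9.4,150])}
a=[float(v) for v in sys.argv[2:]];co=np.array(a[:3]);bt=np.array([a[3],a[4],0]);bt/=np.linalg.norm(bt)
f=np.array([np.cos(YAW),np.sin(YAW),0]);z=np.array([0,0,1.]);l=np.array([-f[1],f[0],0])
# tool x = sin f - cos z ; find th with R bt = z
for th in np.radians(np.arange(0,80,.05)):
    Rf=frame(np.sin(th)*f-np.cos(th)*z,l)
    if abs((Rf@bt)@f)<.001: break
n=N[int(sys.argv[1])];s,r=st();t0=s['tcp_pos']
print('theta',np.degrees(th),'tcp',t0.round(1),'q',s['qpos'].round(2));print('rot',np.degrees(R.from_matrix(r.T@Rf).as_rotvec()).round(2))
w=s['tcp_pos']+r@co;rel=w-n;print('collar now rel notch along f,l,z',np.round([rel@f,rel@l,rel[2]],1))
for nm,c in [('high',n-50*f+110*z),('front',n-50*f+14*z),('in',n+14*z),('down',n+4*z)]:
    t=c-Rf@co;print(nm,t.round(1),'cur axes',(r.T@(t-t0)).round(1))
print('world f,l,z in tool', (r.T@f).round(3),(r.T@l).round(3),(r.T@z).round(3))
E
python3 hang.py 1 38.4 26.8 0.3 -.818 -.576
```

```text
theta 35.1 tcp [594.2 170.9 307.6] q [ 0.05  0.07  1.66  0.24  0.99 -2.11]
rot [36.25 21.94 -7.81]
collar now rel notch along f,l,z [-125.1  242.2  111.2]
high [603.2 -85.1 306.8] cur axes [ -51.6  102.1 -229.3]
front [603.2 -85.1 210.8] cur axes [  34.   145.6 -229.5]
in [651.8 -97.1 210.8] cur axes [  50.6  112.6 -263.2]
down [651.8 -97.1 200.8] cur axes [  59.6  117.1 -263.2]
world f,l,z in tool [ 0.334 -0.66  -0.673] [ 0.307 -0.6    0.739] [-0.891 -0.453  0.002]
```

```bash
python3 -m inch '[[-0.015,0.015,-0.038,0,0,0,0],[-0.015,0.015,-0.038,0,0,0,0],[-0.009,0.017,-0.038,0,0,0,0],[-0.009,0.017,-0.038,0,0,0,0],[-0.009,0.017,-0.038,0,0,0,0],[-0.009,0.017,-0.038,0,0,0,0],[0,0,0,6.05,3.65,-1.3,0],[0,0,0,6.05,3.65,-1.3,0],[0,0,0,6.05,3.65,-1.3,0],[0,0,0,6.05,3.65,-1.3,0]]' 35; python3 -m inch '[[0,0,0,6.05,3.65,-1.3,0],[0,0,0,6.05,3.65,-1.3,0],[0,0,0,0,0,0,0],[0,0,0,0,0,0,0],[0,0,0,0,0,0,0]]'; python3 held2.py; python3 hang.py 1 38.4 26.8 0.3 -.818 -.576
```

```text
clock: 20.45
tcp_pos: [599.2, -86.7, 321.1]
orientation: [-0.617, 0.622, -0.343, -0.338]
force: [-0.6, -0.1, -0.9]
gripper_width: 13.1
clock: 20.95
tcp_pos: [598.9, -87.1, 320.9]
orientation: [0.66, -0.585, 0.397, 0.253]
force: [0.3, -0.4, -0.1]
gripper_width: 13.0
npts 1338 collar n 824 [-12.8  -8.6  -7.8] z0 0.51
b tool [-0.817 -0.577] collar tool [38.  26.6] z 0.5 extent [-13.1  -7.6]
b world [ 0.006 -0.001  1.   ] angle from vertical deg 0.37 collar world [598.9 -86.6 274.6]
theta 35.1 tcp [598.8 -87.4 320.9] q [-0.28 -0.02  1.79  0.04  0.76 -1.63]
rot [ 0.48  0.29 -0.25]
collar now rel notch along f,l,z [-54.   -3.3 124.1]
high [603.2 -85.1 306.8] cur axes [13.7  4.9  3.3]
front [603.2 -85.1 210.8] cur axes [92.5 59.8  3.3]
in [651.8 -97.1 210.8] cur axes [121.1  18.7   2.9]
down [651.8 -97.1 200.8] cur axes [129.3  24.4   2.9]
world f,l,z in tool [ 0.571 -0.821 -0.01 ] [ 0.005 -0.008  1.   ] [-0.821 -0.571 -0.001]
```

```bash
python3 -m inch '[[0.031,0.02,0.001,0.5,0.3,0,0],[0.031,0.02,0.001,0,0,0,0],[0.03,0.02,0.001,0,0,0,0],[0,0,0,0,0,0,0],[0,0,0,0,0,0,0],[0,0,0,0,0,0,0]]' 35; python3 held2.py|tail -1; python3 hang.py 1 38.4 26.8 0.3 -.818 -.576; python3 -c "
from h import *;show('wrist','w17');show('scene','s17',(130,270,250,430),4)"
```

```text
clock: 21.6
tcp_pos: [604.1, -86.0, 214.0]
orientation: [0.662, -0.584, 0.399, 0.247]
force: [-0.7, -0.1, -0.5]
gripper_width: 12.9
b world [ 0. -0.  1.] angle from vertical deg 0.02 collar world [604.2 -85.5 167.5]
theta 35.1 tcp [604.  -85.8 214.2] q [-0.26  0.08  1.98  0.02  0.47 -1.61]
rot [-0.09 -0.05  0.06]
collar now rel notch along f,l,z [-49.   -0.5  17.4]
high [603.2 -85.1 306.8] cur axes [-76.3 -52.6   0.5]
front [603.2 -85.1 210.8] cur axes [2.2 2.7 0.5]
in [651.8 -97.1 210.8] cur axes [ 31.  -38.2   0.6]
down [651.8 -97.1 200.8] cur axes [ 39.2 -32.4   0.6]
world f,l,z in tool [ 0.576 -0.818  0.002] [-0.001  0.002  1.   ] [-0.818 -0.576  0.   ]
```

View pics/w17.png

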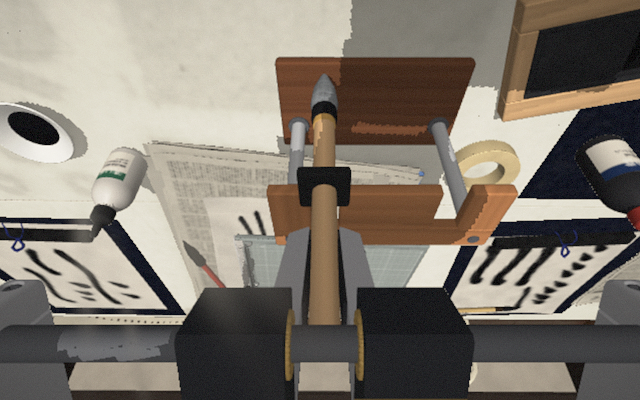

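View pics/s17.png

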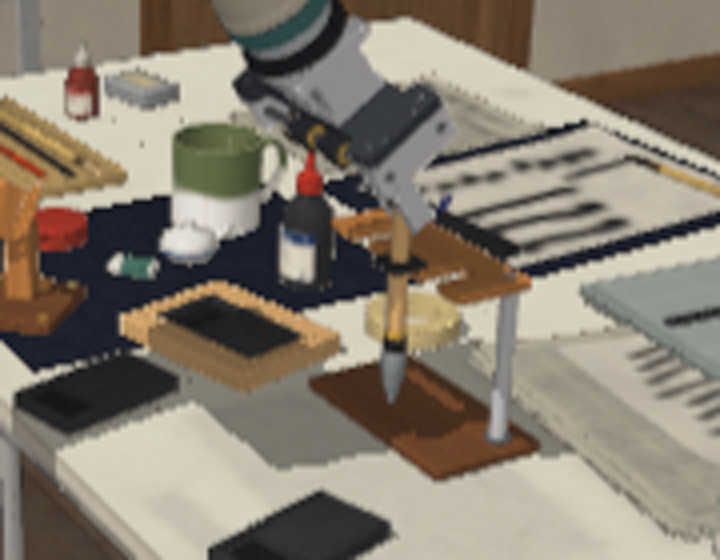

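The brush is upright in front of notch 1. The bar spans columns 268–518, which puts the notch at about 327, and the brush is at 325. I'll slide in.

```bash
python3 -m inch '[[0.01,-0.014,0,0,0,0,0],[0.01,-0.013,0,0,0,0,0],[0.01,-0.012,0,0,0,0,0],[0,0,0,0,0,0,0],[0,0,0,0,0,0,0]]' 35; python3 hang.py 1 38.4 26.8 0.3 -.818 -.576; python3 -c "
from h import *;show('wrist','w18')"
```

```text
clock: 22.25
tcp_pos: [650.1, -96.9, 207.7]
orientation: [0.662, -0.582, 0.401, 0.25]
force: [-0.3, 0.2, -0.9]
gripper_width: 13.4
theta 35.1 tcp [650.1 -96.9 207.7] q [-0.26  0.16  1.9   0.02  0.48 -1.6 ]
rot [-0.08 -0.03 -0.34]
collar now rel notch along f,l,z [-2.  -0.2 10.9]
high [603.2 -85.1 306.8] cur axes [-108.9  -16.8    0.2]
front [603.2 -85.1 210.8] cur axes [-30.1  37.9   0.2]
in [651.8 -97.1 210.8] cur axes [-1.6 -3.2  0.2]
down [651.8 -97.1 200.8] cur axes [6.6 2.5 0.2]
world f,l,z in tool [ 0.57  -0.822  0.001] [-0.001  0.001  1.   ] [-0.822 -0.57   0.   ]
```

View pics/w18.png

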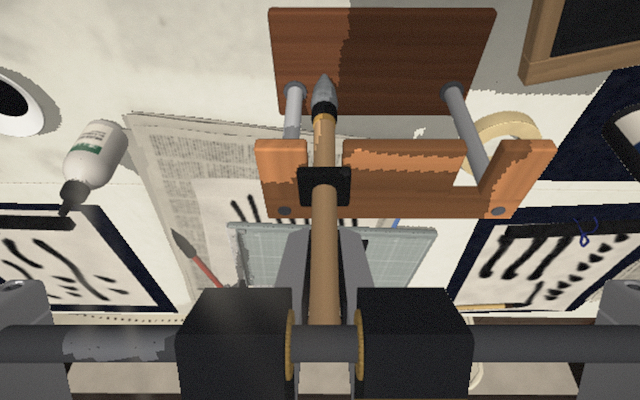

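The handle is centred in the notch, whose walls are at columns 307 and 343. I'll lower the brush and let go.

```bash
python3 -m inch '[[0.003,0.002,0,0,0,0,0],[0.002,0.0015,0,0,0,0,0],[0,0,0,0,0,0,0],[0,0,0,0,0,0,0]]' 35; python3 hang.py 1 38.4 26.8 0.3 -.818 -.576|sed -n '1p;3p';  python3 -c "
from h import *;show('wrist','w19',(100,250,220,440),3)"
```

```text
clock: 22.7
tcp_pos: [649.5, -96.7, 202.4]
orientation: [0.662, -0.583, 0.401, 0.249]
force: [0.2, -0.2, -0.9]
gripper_width: 13.6
theta 35.1 tcp [649.5 -96.7 202.4] q [-0.26  0.16  1.91  0.02  0.47 -1.6 ]
collar now rel notch along f,l,z [-2.5 -0.2  5.6]
```

View pics/w19.png

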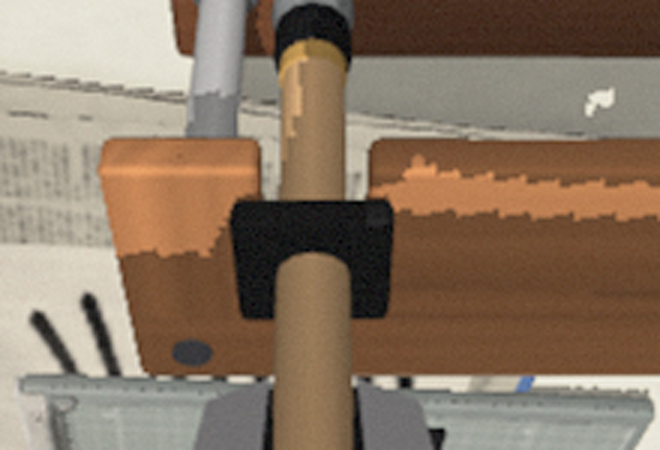

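```bash
python3 -m inch '[[0.0015,0.001,0,0,0,0,0],[0,0,0,0,0,0,0],[0,0,0,0,0,0,0.02],[0,0,0,0,0,0,0.03],[0,0,0,0,0,0,0.036],[0,0,0,0,0,0,0.036],[0,0,0,0,0,0,0.036]]' 35; python3 -c "
from h import *;show('wrist','w20',(100,250,220,440),3);show('scene','s20',(130,270,250,430),4)"
```

```text
clock: 23.45
tcp_pos: [649.8, -96.8, 200.8]
orientation: [0.662, -0.583, 0.401, 0.249]
force: [-0.0, -0.2, -0.8]
gripper_width: 36.1
```

View pics/w20.png

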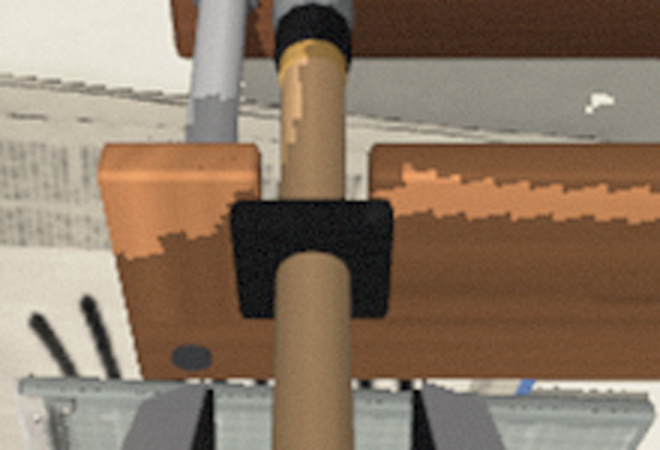

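View pics/s20.png

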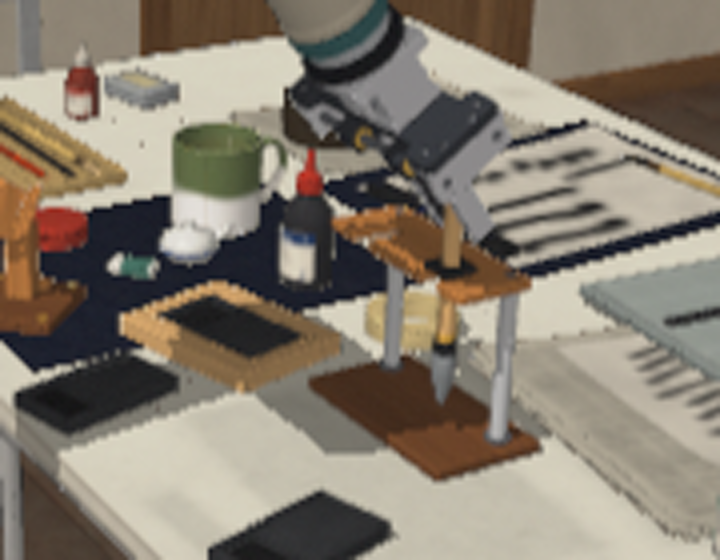

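Brush 1 hangs upright with the collar on the bar. I'll retreat along the tool axis, then head for brush 2.

```bash
python3 -m inch '[[-0.02,0,0,0,0,0,0.036],[-0.035,0,0,0,0,0,0.036],[-0.035,0,0,0,0,0,0.036],[-0.03,0.01,0,0,0,0,0.05],[0,0.02,-0.03,0,0,7,0.05],[0,0.02,-0.04,0,0,7,0.05],[0,0.01,-0.045,0,0,7,0.05],[0,0,-0.045,0,0,7,0.05],[0,0,-0.045,0,0,7,0.05],[0,0,-0.045,7.3,0,0,0.05]]'; python3 -m inch '[[0,0,0,0,0,0,0.05],[0,0,0,0,0,0,0.05],[0,0,0,0,0,0,0.05]]'
cat > pick.py <<'E'
from h import *
import sys
cx,cy,yaw,s_=map(float,sys.argv[1:5]);a=np.radians(yaw)
Rt=frame([0,0,-1],[-np.sin(a),np.cos(a),0])
for z in (90,25):
    go([cx+s_*np.cos(a),cy+s_*np.sin(a),z],Rt)
E
python3 pick.py 450.5 -365.9 -21.1 44;python3 -c "
from h import *;show('wrist','w21');print(observe()['qpos'].round(2))"; python3 brush.py w21
```

```text
clock: 24.55
tcp_pos: [475.3, -314.0, 268.1]
orientation: [0.583, -0.398, 0.585, 0.4]
force: [0.8, 0.3, -0.3]
gripper_width: 49.8
clock: 24.85
tcp_pos: [473.0, -309.6, 269.1]
orientation: [0.583, -0.399, 0.583, 0.401]
force: [0.2, 0.1, -1.1]
gripper_width: 50.2
tool shift [179.  -43.7 -60.7] n50 4.0
rotvec [-0.03  0.04 -0.15]
shift after rot [179.1 -43.2 -60.6]
tool shift [244.  -43.9 -60.8] n50 6.0
rotvec [-0.03  0.04 -0.15]
shift after rot [244.1 -43.2 -60.6]
[-0.7   0.24  1.45 -0.    1.45 -1.9 ]
handle [264 112  14  49 538] mid [ 420.2 -353.6] yaw -21.04 t -26.8 28.4 ends [ 395.3 -344. ] [ 446.7 -363.8] z 18.4 20.4
handle [267 168  13  64 595] mid [ 490.3 -380.7] yaw -20.34 t -37.2 42.9 ends [ 455.4 -367.8] [ 530.5 -395.6] z 23.2 25.8
```

View pics/w21.png

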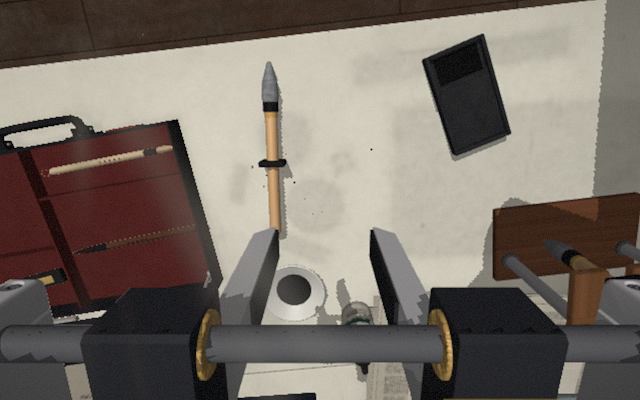

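```bash
python3 -m inch '[[0.03,-0.011,-0.015,0,0,0,0.05],[0.045,-0.011,-0.015,0,0,0,0.05],[0.045,-0.011,-0.015,0,0,0,0.05],[0.045,-0.011,-0.0155,0,0,0,0.05],[0.015,0,0,0,0,0,0.05],[0,0,0,0,0,0,0.05],[0,0,0,0,0,0,0.05]]'; python3 pick.py 450.5 -365.9 -21.0 44;python3 -c "
from h import *;show('wrist','w22')"
```

```text
clock: 25.6
tcp_pos: [492.5, -381.9, 90.0]
orientation: [0.583, -0.4, 0.583, 0.4]
force: [-0.3, 0.1, 0.5]
gripper_width: 49.9
tool shift [-0.   1.  -0.2] n50 1.0
rotvec [-0.09 -0.01 -0.09]
shift after rot [-0.   1.  -0.2]
tool shift [65.   0.9 -0.1] n50 2.0
rotvec [-0.09 -0.01 -0.09]
shift after rot [65.   1.  -0.2]
```

View pics/w22.png

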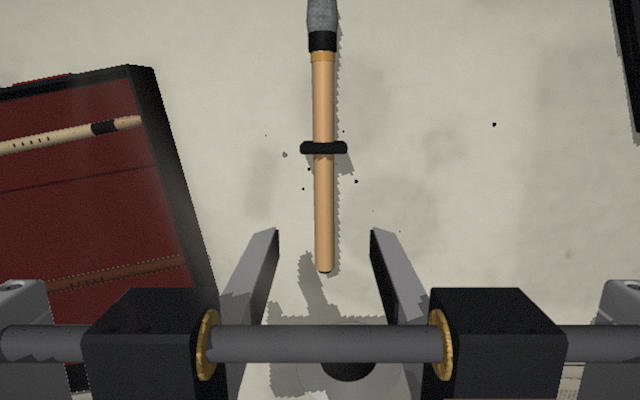

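Aligned (handle column 324), so I'll descend and grip.

```bash
python3 -m inch '[[0.033,0,0,0,0,0,0.05],[0.031,0.001,0,0,0,0,0.05],[0,0,0,0,0,0,0.05],[0,0,0,0,0,0,0.05],[0,0,0,0,0,0,0.0],[0,0,0,0,0,0,0.0],[0,0,0,0,0,0,0.0],[0,0,0,0,0,0,0.0],[0,0,0,0,0,0,0.0],[0,0,0,0,0,0,0.0]]' 35; python3 -m inch '[[-0.03,0,0,0,0,0,0.0],[-0.045,0,0,0,0,0,0.0],[-0.045,0.01,0,0,0,0,0.0],[-0.045,0.01,0,0,0,0,0.0],[-0.045,0.01,0.01,-7,0,0,0.0],[-0.045,0.01,0.02,-7,0,0,0.0],[-0.03,0.01,0.03,-7,0,0,0.0],[-0.02,0.01,0.04,-7,0,0,0.0],[0,0,0.045,-7,0,0,0.0],[0,0,0.045,-7,0,0,0.0]]';python3 -m inch '[[0,0,0.04,-7,0,0,0.0],[0,0,0,0,0,0,0.0],[0,0,0,0,0,0,0.0],[0,0,0,0,0,0,0.0]]'; python3 -c "
from h import *;print(observe()['qpos'].round(2))"; python3 held2.py
```

```text
clock: 26.65
tcp_pos: [490.9, -382.5, 25.1]
orientation: [0.583, -0.399, 0.584, 0.4]
force: [-0.2, -0.0, 1.3]
gripper_width: 12.8
clock: 27.65
tcp_pos: [430.2, -180.0, 330.7]
orientation: [0.4, -0.583, 0.4, 0.583]
force: [-0.0, 0.2, -1.0]
gripper_width: 12.8
clock: 28.05
tcp_pos: [416.4, -144.8, 330.1]
orientation: [0.365, -0.605, 0.366, 0.606]
force: [0.3, -0.5, -1.0]
gripper_width: 13.2
[-0.49  0.03  1.56 -0.    1.55 -2.55]
npts 2244 collar n 561 [-53.6   8.9  13.3] z0 0.24
b tool [-0.075 -0.997] collar tool [11.5 44.3] z 0.2 extent [ 7.4 13.8]
b world [0.883 0.464 0.073] angle from vertical deg 85.79 collar world [ 377.1 -165.2  318.6]
```

```bash
python3 seat.py 11 44.5 0.2 4.3
```

```text
rotvec now->final [-3.900e-01 -4.000e-02 -4.082e+01]
hover tcp [578.5 320.8 202.4] shift from now in final axes [ 332.9 -191.6  334.6] err in cur axes [ 127.3 -360.4  336.8]
in tcp [615.3 340.5 160.7] shift from now in final axes [ 391.7 -196.   334.6] err in cur axes [ 168.9 -402.2  337. ]
seat tcp [611.6 338.5 155.1] shift from now in final axes [ 393.3 -189.1  334.6] err in cur axes [ 174.6 -398.   336.9]
```

```bash
python3 -m inch '[[0,-0.032,0.033,0,0,0,0.0],[0,-0.032,0.033,0,0,0,0.0],[0,-0.032,0.033,0,0,0,0.0],[0,-0.032,0.033,0,0,0,0.0],[0,-0.032,0.033,0,0,0,0.0],[0,-0.032,0.033,0,0,0,0.0],[0,-0.032,0.033,0,0,0,0.0],[0,-0.032,0.033,0,0,0,0.0],[0,-0.032,0.033,0,0,0,0.0],[0,-0.032,0.033,0,0,0,0.0]]' 35; python3 -m inch '[[0,0,0,-0.4,0,-8.15,0],[0,0,0,0,0,-8.15,0],[0,0,0,0,0,-8.15,0.0],[0,0,0,0,0,-8.15,0.0],[0,0,0,0,0,-8.15,0],[0,0,0,0,0,0,0],[0,0,0,0,0,0,0]]'; python3 seat.py 11 44.5 0.2 4.3; python3 held2.py|tail -2
```

```text
clock: 29.1
tcp_pos: [546.8, 298.4, 329.2]
orientation: [0.365, -0.604, 0.366, 0.606]
force: [1.4, -0.2, -0.2]
gripper_width: 12.9
clock: 29.8
tcp_pos: [545.9, 296.5, 330.2]
orientation: [-0.551, 0.694, -0.131, -0.443]
force: [0.6, -0.5, 0.9]
gripper_width: 12.9
rotvec now->final [-0.04  0.08 -0.19]
hover tcp [578.5 320.8 202.4] shift from now in final axes [123.   52.8   6.1] err in cur axes [123.2  52.4   5.8]
in tcp [615.3 340.5 160.7] shift from now in final axes [181.9  48.4   6.1] err in cur axes [182.   47.8   5.8]
seat tcp [611.6 338.5 155.1] shift from now in final axes [183.4  55.3   6.1] err in cur axes [183.6  54.7   5.8]
b tool [-0.072 -0.997] collar tool [11.4 45.1] z 0.4 extent [ 6.8 12.6]
b world [0.628 0.334 0.703] angle from vertical deg 45.36 collar world [522.  284.2 292.2]
```

```bash
python3 -m inch '[[0.02,0.026,0.003,0,0,0,0],[0.025,0.026,0.003,0,0,0,0],[0.04,0,0,0,0,0,0],[0.038,0,0,0,0,0,0],[0,0,0,0,0,0,0],[0,0,0,0,0,0,0],[0,0,0,0,0,0,0]]' 35; python3 seat.py 11 44.5 0.2 4.3;python3 -c "
from h import *;print(st()[0]['qpos'].round(2))"
```

```text
clock: 30.55
tcp_pos: [580.1, 322.7, 205.5]
orientation: [-0.552, 0.695, -0.128, -0.442]
force: [0.8, 0.3, -0.4]
gripper_width: 12.8
rotvec now->final [0.06 0.13 0.14]
hover tcp [578.5 320.8 202.4] shift from now in final axes [ 0.8  3.7 -1. ] err in cur axes [ 0.8  3.7 -1. ]
in tcp [615.3 340.5 160.7] shift from now in final axes [59.7 -0.7 -1. ] err in cur axes [59.7 -0.6 -1.1]
seat tcp [611.6 338.5 155.1] shift from now in final axes [61.2  6.2 -1. ] err in cur axes [61.2  6.4 -1.1]
[ 0.35  0.15  1.98  0.31  0.31 -1.97]
```

```bash
python3 -m inch '[[0.015,-0.001,-0.001,0,0,0,0],[0.015,-0.001,0,0,0,0,0],[0.012,-0.001,0,0,0,0,0],[0.010,-0.001,0,0,0,0,0],[0,0,0,0,0,0,0],[0,0,0,0,0,0,0]]' 35; python3 seat.py 11 44.5 0.2 4.3
```

```text
clock: 31.15
tcp_pos: [610.9, 338.6, 165.5]
orientation: [-0.551, 0.695, -0.13, -0.444]
force: [-0.1, -0.7, 0.1]
gripper_width: 13.0
rotvec now->final [ 0.03  0.15 -0.11]
hover tcp [578.5 320.8 202.4] shift from now in final axes [-52.1   3.9  -0.4] err in cur axes [-52.1   4.   -0.3]
in tcp [615.3 340.5 160.7] shift from now in final axes [ 6.7 -0.5 -0.4] err in cur axes [ 6.7 -0.6 -0.4]
seat tcp [611.6 338.5 155.1] shift from now in final axes [ 8.3  6.4 -0.4] err in cur axes [ 8.3  6.4 -0.4]
```

```bash
python3 -m inch '[[0.007,0,0,0,0,0,0],[0,0,0,0,0,0,0],[0,0,0,0,0,0,0],[0.001,0.003,0,0,0,0,0],[0,0.003,0,0,0,0,0],[0,0,0,0,0,0,0],[0,0,0,0,0,0,0]]' 35; python3 seat.py 11 44.5 0.2 4.3|tail -1;python3 -c "
from h import *;show('wrist','w23',(50,250,220,440),3)"
```

```text
clock: 31.85
tcp_pos: [611.2, 338.8, 156.0]
orientation: [-0.552, 0.695, -0.13, -0.443]
force: [-0.1, -1.4, -0.1]
gripper_width: 12.9
seat tcp [611.6 338.5 155.1] shift from now in final axes [ 0.8  0.5 -0.4] err in cur axes [ 0.8  0.5 -0.4]
```

View pics/w23.png

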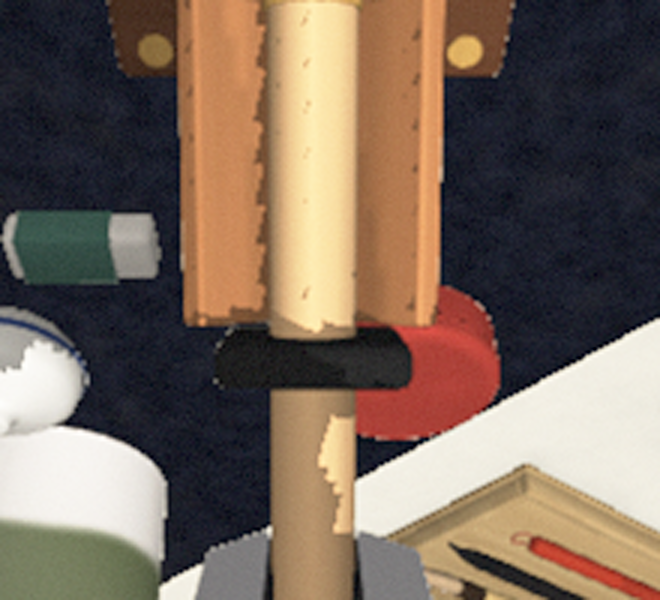

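The collar is about 1 mm off the trough end. I'll nudge it 1.5 mm and release.

```bash
python3 -m inch '[[0.0005,0.0015,0,0,0,0,0],[0,0,0,0,0,0,0],[0,0,0,0,0,0,0.02],[0,0,0,0,0,0,0.03],[0,0,0,0,0,0,0.04],[0,0,0,0,0,0,0.04],[0,0,0,0,0,0,0.04],[0,0,0,0,0,0,0.04]]'; python3 -c "
from h import *;show('wrist','w24',(50,250,220,440),3)"
```

```text
clock: 32.7
tcp_pos: [610.8, 338.5, 154.9]
orientation: [-0.552, 0.695, -0.13, -0.443]
force: [-0.7, 0.5, 0.2]
gripper_width: 40.2
```

View pics/w24.png

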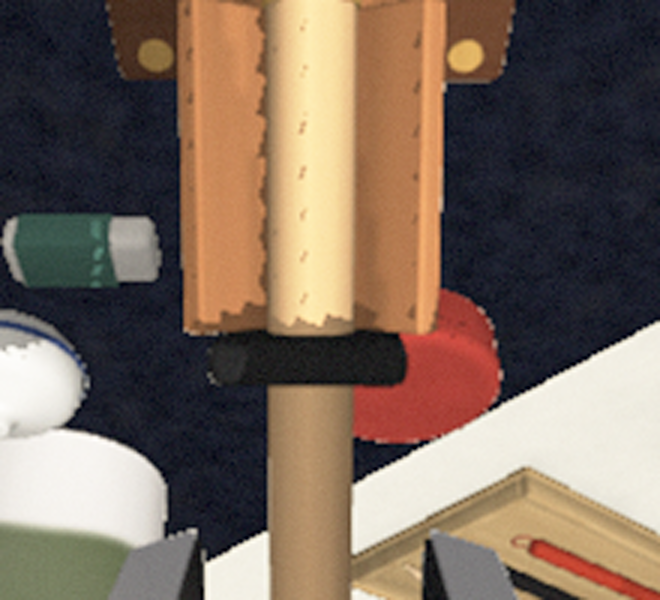

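Brush 2 is seated the same way. I'll retreat and regrip.

```bash
python3 -m inch '[[-0.015,0,0,0,0,0,0.04],[-0.025,0,0,0,0,0,0.04],[-0.03,0,0,0,0,0,0.04],[-0.03,0,0,0,0,0,0.04],[-0.01,0,0,0,0,8.5,0.04],[0,0,0,0,0,8.5,0.04],[0,0,0,0,0,8.5,0.04],[0,0,0,0,0,8.5,0.04],[0,0,0,0,0,8.5,0.04],[0,0,0,0,0,8.3,0.04]]'; python3 -m inch '[[0.005,-0.044,-0.001,0,0,1,0.04],[0.01,-0.044,-0.001,0,0,0,0.04],[0,0,0,0,0,0,0.04],[0,0,0,0,0,0,0.04],[0,0,0,0,0,0,0.04]]'; python3 regrip.py; python3 -c "
from h import *;show('wrist','w25')"
```

```text
clock: 33.75
tcp_pos: [549.1, 306.9, 238.3]
orientation: [0.314, -0.576, 0.408, 0.635]
force: [-0.5, 0.5, -0.2]
gripper_width: 40.1
clock: 34.25
tcp_pos: [622.8, 344.7, 208.6]
orientation: [0.309, -0.573, 0.412, 0.638]
force: [-0.1, 0.5, 0.3]
gripper_width: 39.9
[622.76674008 344.74235699 208.63468404] [ 0.41  0.6   1.03 -0.01  1.68 -1.65]
rot [0.36 0.18 0.16]
hover [624.7 345.7 207.9] cur [ 0.4 -2.2 -0.1]
grip [615.9 341.  151.8] cur [57.4 -2.  -0.2]
```

View pics/w25.png

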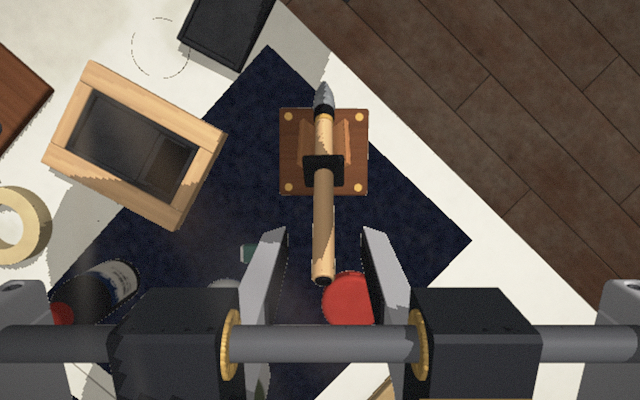

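The brush is straddled correctly. Stone A at the image top has been knocked since the earlier view (it moved from about (195,35) to (225,30)), so I'll remeasure it later.

```bash
python3 -m inch '[[0.02,-0.002,0,0,0,0,0.04],[0.02,0,0,0,0,0,0.04],[0.017,0,0,0,0,0,0.04],[0,0,0,0,0,0,0.04],[0,0,0,0,0,0,0.04],[0,0,0,0,0,0,0],[0,0,0,0,0,0,0],[0,0,0,0,0,0,0],[0,0,0,0,0,0,0],[0,0,0,0,0,0,0]]' 35; python3 regrip.py|tail -1;  python3 -m inch '[[-0.02,0,0,0,0,0,0],[-0.04,0,0,0,0,0,0],[-0.045,0,0,0,0,0,0],[-0.045,0,0,0,0,0,0],[-0.02,0.03,0,0,0,0,0],[0,0.03,-0.02,0,0,-5,0],[0,0.03,-0.03,0,0,-8,0],[0,0.03,-0.03,0,0,-8,0],[0,0.01,-0.03,0,0,-8,0],[0,0,-0.03,0,0,-8,0]]' 35; python3 -m inch '[[0,0,0,0,0,0,0],[0,0,0,0,0,0,0],[0,0,0,0,0,0,0]]'; python3 held2.py; python3 hang.py 2 38.4 26.8 0.3 -.818 -.576
```

```text
clock: 35.3
tcp_pos: [616.9, 341.6, 151.7]
orientation: [0.309, -0.573, 0.412, 0.637]
force: [0.4, 0.5, 2.2]
gripper_width: 13.0
grip [615.9 341.  151.8] cur [ 0.1  1.2 -0. ]
clock: 36.3
tcp_pos: [593.9, 169.2, 328.7]
orientation: [-0.497, 0.675, -0.207, -0.504]
force: [1.1, 1.6, -1.3]
gripper_width: 13.6
clock: 36.6
tcp_pos: [597.0, 171.2, 328.4]
orientation: [-0.495, 0.674, -0.208, -0.506]
force: [0.1, 0.2, -0.2]
gripper_width: 13.3
npts 1306 collar n 803 [-11.6  -7.6  -6.8] z0 0.38
b tool [-0.816 -0.578] collar tool [39.  26.3] z 0.4 extent [-11.9  -6.7]
b world [0.126 0.064 0.99 ] angle from vertical deg 8.1 collar world [591.8 169.1 281.7]
theta 35.1 tcp [597.2 171.7 328.3] q [ 0.05  0.07  1.62  0.24  1.03 -2.1 ]
rot [36.13 22.1  -7.61]
collar now rel notch along f,l,z [-122.2  153.8  131.9]
high [624.6   2.3 306.8] cur axes [  -7.4   60.  -162. ]
front [624.6   2.3 210.8] cur axes [  78.   103.9 -162.4]
in [673.2  -9.7 210.8] cur axes [  94.7   71.  -196.1]
down [673.2  -9.7 200.8] cur axes [ 103.6   75.6 -196.1]
world f,l,z in tool [ 0.336 -0.659 -0.673] [ 0.31  -0.597  0.739] [-0.889 -0.457  0.004]
```

```bash
python3 -m inch '[[-0.0015,0.012,-0.0325,0,0,0,0],[-0.0015,0.012,-0.0325,0,0,0,0],[-0.0015,0.012,-0.0325,0,0,0,0],[-0.0015,0.012,-0.0325,0,0,0,0],[-0.0015,0.012,-0.0325,6.05,3.65,-1.3,0],[0,0,0,6.05,3.65,-1.3,0],[0,0,0,6.05,3.65,-1.3,0],[0,0,0,6.05,3.65,-1.3,0],[0,0,0,6.05,3.65,-1.3,0],[0,0,0,6.05,3.65,-1.3,0]]' 35; python3 -m inch '[[0,0,0,0,0,0,0],[0,0,0,0,0,0,0],[0,0,0,0,0,0,0]]'; python3 held2.py|tail -1; python3 hang.py 2 39.2 26.6 0.3 -.817 -.577
```

```text
clock: 37.65
tcp_pos: [624.2, 2.1, 306.0]
orientation: [0.659, -0.587, 0.393, 0.259]
force: [-0.1, 0.6, -1.0]
gripper_width: 13.1
clock: 37.95
tcp_pos: [623.7, 0.6, 305.6]
orientation: [0.658, -0.588, 0.392, 0.261]
force: [0.1, -0.8, -0.8]
gripper_width: 13.2
b world [ 0.012 -0.004  1.   ] angle from vertical deg 0.7 collar world [624.2   1.1 258.4]
theta 35.2 tcp [6.235e+02 2.000e-01 3.055e+02] q [-0.06  0.03  1.78 -0.12  0.74 -1.35]
rot [ 1.34  1.03 -0.56]
collar now rel notch along f,l,z [-50.4  -2.2 108.2]
high [623.9   2.4 307.4] cur axes [-1.5 -1.   2.3]
front [623.9   2.4 211.4] cur axes [77.5 53.6  2.2]
in [672.5  -9.5 211.4] cur axes [105.9  12.5   0.7]
down [672.5  -9.5 201.4] cur axes [114.1  18.1   0.7]
world f,l,z in tool [ 0.568 -0.822 -0.029] [ 0.018 -0.023  1.   ] [-0.823 -0.568  0.001]
```

```bash
python3 -m inch '[[0.026,0.018,0.001,1.3,1,-0.5,0],[0.026,0.018,0.001,0,0,0,0],[0.022,0.015,0.0,0,0,0,0],[0,0,0,0,0,0,0],[0,0,0,0,0,0,0],[0,0,0,0,0,0,0]]' 35; python3 held2.py|tail -1; python3 hang.py 2 39.2 26.6 0.3 -.817 -.577; python3 -c "
from h import *;show('wrist','w26')"
```

```text
clock: 38.6
tcp_pos: [625.5, 1.5, 218.0]
orientation: [0.663, -0.584, 0.398, 0.246]
force: [-0.6, 0.4, -1.0]
gripper_width: 13.2
b world [-0.001 -0.001  1.   ] angle from vertical deg 0.06 collar world [626.6   1.9 170.6]
theta 35.2 tcp [625.4   1.6 218.1] q [-0.04  0.11  1.93 -0.24  0.5  -1.2 ]
rot [-0.07  0.03  0.19]
collar now rel notch along f,l,z [-48.2  -0.4  20.8]
high [623.9   2.4 307.4] cur axes [-73.7 -50.3   0.5]
front [623.9   2.4 211.4] cur axes [4.6 5.3 0.4]
in [672.5  -9.5 211.4] cur axes [ 33.5 -35.5   0.4]
down [672.5  -9.5 201.4] cur axes [ 41.7 -29.7   0.4]
world f,l,z in tool [ 0.579 -0.815  0.001] [0.    0.001 1.   ] [-0.815 -0.579  0.001]
```

View pics/w26.png

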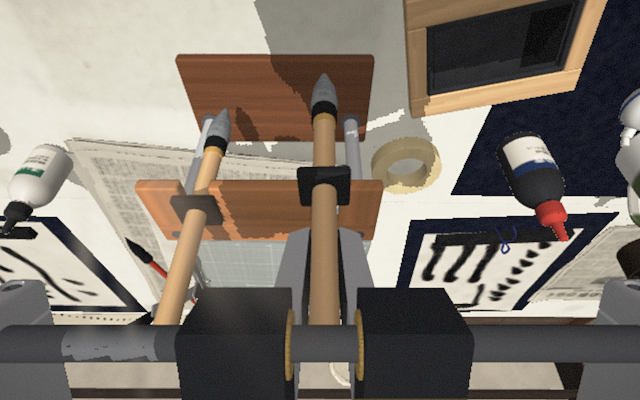

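Brush 2 is in front of notch 2 (bar end at column 383, so the notch is at about 325, where the brush is). I'll slide in.

```bash
python3 -m inch '[[0.011,-0.013,0,0,0,0,0],[0.011,-0.012,0,0,0,0,0],[0.01,-0.011,0,0,0,0,0],[0,0,0,0,0,0,0],[0,0,0,0,0,0,0]]' 35; python3 hang.py 2 39.2 26.6 0.3 -.817 -.577; python3 -c "
from h import *;show('wrist','w27',(100,250,220,440),3)"
```

```text
clock: 39.2
tcp_pos: [670.6, -9.7, 209.2]
orientation: [0.662, -0.583, 0.399, 0.248]
force: [0.2, 0.9, 0.1]
gripper_width: 13.2
theta 35.2 tcp [670.6  -9.7 209.2] q [-0.06  0.18  1.86 -0.22  0.5  -1.23]
rot [-0.04 -0.03 -0.14]
collar now rel notch along f,l,z [-1.9 -0.6 11.9]
high [623.9   2.4 307.4] cur axes [-108.   -16.9    0.6]
front [623.9   2.4 211.4] cur axes [-29.5  38.3   0.6]
in [672.5  -9.5 211.4] cur axes [-0.7 -2.7  0.6]
down [672.5  -9.5 201.4] cur axes [7.5 3.1 0.6]
world f,l,z in tool [ 0.575 -0.819  0.001] [-0.001  0.001  1.   ] [-0.819 -0.575 -0.   ]
```

View pics/w27.png

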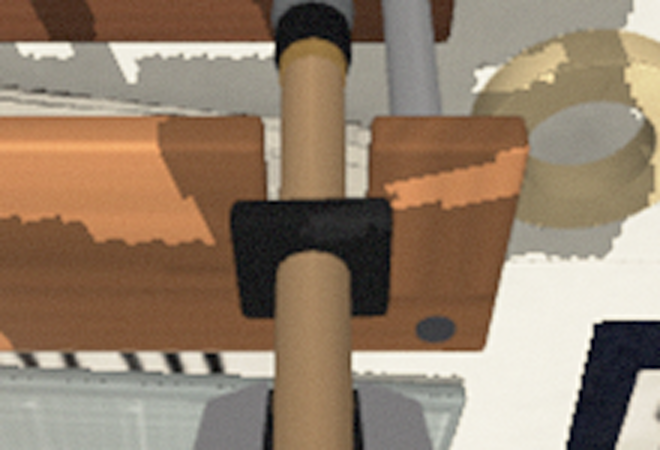

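```bash
python3 -m inch '[[0.003,0.002,0.001,0,0,0,0],[0.0025,0.002,0,0,0,0,0],[0.001,0.0007,0,0,0,0,0],[0,0,0,0,0,0,0],[0,0,0,0,0,0,0]]' 35; python3 hang.py 2 39.2 26.6 0.3 -.817 -.577|sed -n '1p;3p';  python3 -c "
from h import *;show('wrist','w28',(100,250,220,440),3)"
```

```text
clock: 39.75
tcp_pos: [670.4, -8.3, 202.1]
orientation: [0.662, -0.584, 0.399, 0.248]
force: [-0.6, -0.3, -0.5]
gripper_width: 13.5
theta 35.2 tcp [670.4  -8.3 202.1] q [-0.06  0.19  1.87 -0.23  0.48 -1.22]
collar now rel notch along f,l,z [-2.4  0.6  4.7]
```

View pics/w28.png

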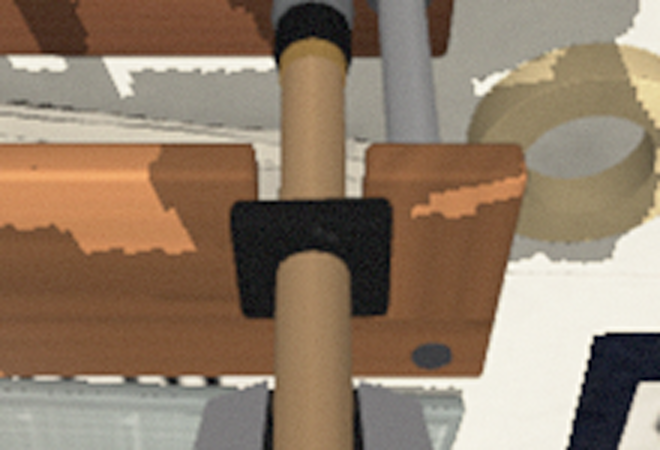

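```bash
python3 -m inch '[[0.001,0.0005,0,0,0,0,0],[0,0,0,0,0,0,0],[0,0,0,0,0,0,0.02],[0,0,0,0,0,0,0.03],[0,0,0,0,0,0,0.036],[0,0,0,0,0,0,0.036],[0,0,0,0,0,0,0.036]]' 35; python3 -m inch '[[-0.02,0,0,0,0,0,0.036],[-0.035,0,0,0,0,0,0.036],[-0.035,0,0,0,0,0,0.036],[-0.035,0,0,0,0,0,0.036],[-0.03,0.01,0,0,0,7,0.036],[0,0.02,0,0,0,7,0.036],[0,0.02,0,0,0,7,0.036],[0,0.01,0,0,0,7,0.036],[0,0,0,0,0,7,0.036],[0,0,0,0,0,0,0.09]]'; python3 -c "
from h import *;show('wrist','w29');show('scene','s29',(130,290,250,450),4);s,r=st();print(s['tcp_pos'],s['qpos'].round(2))"
```

```text
clock: 40.5
tcp_pos: [670.6, -8.5, 200.8]
orientation: [0.662, -0.584, 0.399, 0.248]
force: [-0.3, -0.5, -0.4]
gripper_width: 36.1
clock: 41.5
tcp_pos: [534.6, 24.8, 301.4]
orientation: [0.557, -0.436, 0.556, 0.435]
force: [-0.7, 0.2, -0.6]
gripper_width: 40.9
[531.81065847  25.53484293 301.89083427] [-0.08  0.18  1.46 -0.    1.5  -1.41]
```

View pics/w29.png

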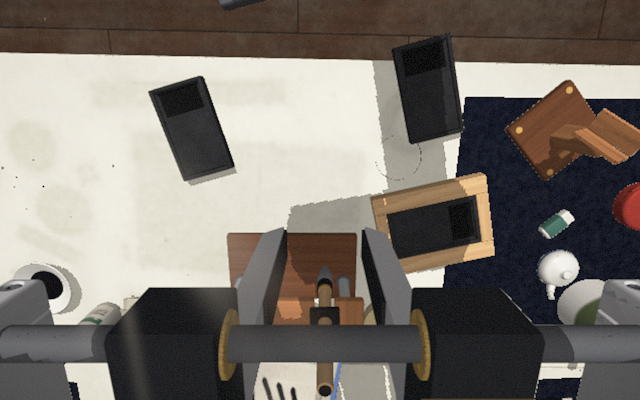

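View pics/s29.png

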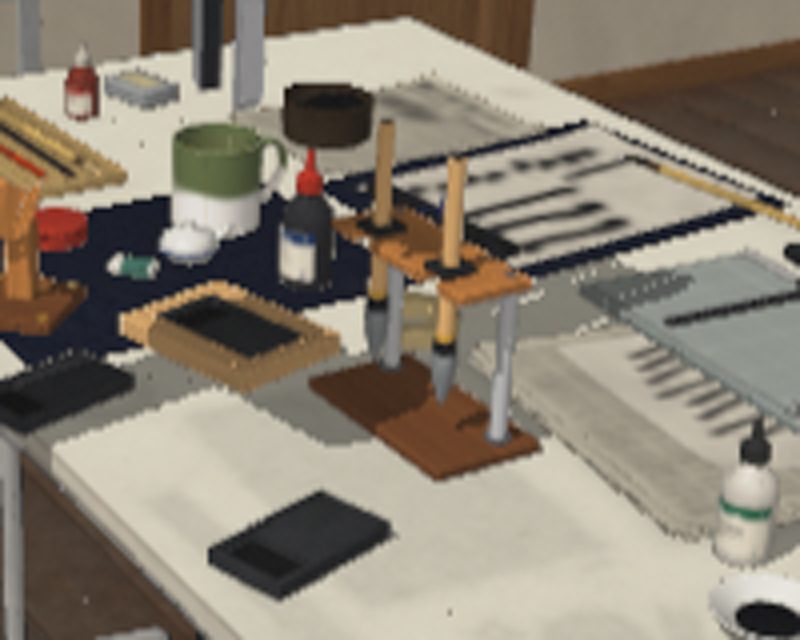

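Both brushes hang upright in the notches. Now the stones, at (192,130) and (428,88), with the board's stone at (432,225).

```bash
cat > stones.py <<'E'
from h import *
import pickle,sys
def find(f,zs=None):
    c=pickle.load(open(f'pics/{f}.pkl','rb'));p=cv2.imread(f'pics/{f}_raw.png');d=np.load(f'pics/{f}_d.npy');P=cloud('wrist',d,c)
    m=(p.max(2)<75)&(P[...,2]>2)&(P[...,2]<70)&(P[...,0]>380)&(P[...,0]<760)&(P[...,1]>-250)&(P[...,1]<280)&(d>0)
    m[230:]&=False if False else True
    m=cv2.morphologyEx(m.astype(np.uint8),cv2.MORPH_OPEN,np.ones((3,3)))
    n,l,s,ce=cv2.connectedComponentsWithStats(m)
    for i in range(1,n):
        if s[i,4]<800: continue
        v,u=np.nonzero(l==i);zz=P[v,u,2];zt=np.percentile(zz,85);k=abs(zz-zt)<3
        zn=zt
        near=l==i
        Q=P[v[k],u[k]]
        r0=cv2.minAreaRect(Q[:,:2].astype(np.float32))
        hull=cv2.convexHull(np.c_[u[k],v[k]].astype(np.float32)).reshape(-1,2)
        for z in ([zs] if zs else [15,19]):
            W=ray(c,hull,z)[:,:2].astype(np.float32);print(s[i,:5],'zt',zt.round(1),'plane',z,[np.round(a,1) for a in cv2.minAreaRect(W)])
        print('  depth rect',[np.round(a,1) for a in r0])
if __name__=='__main__': find(sys.argv[1],float(sys.argv[2]) if len(sys.argv)>2 else None)
E
python3 stones.py w29
```

```text
[ 391   34   73  109 5673] zt 13.7 plane 15 [array([483.4, 168.6]), array([116.3,  68.2]), np.float64(0.6)]
[ 391   34   73  109 5673] zt 13.7 plane 19 [array([483.2, 167.5]), array([115.3,  67.6]), np.float64(0.6)]
  depth rect [array([483.4, 169.4]), array([116.6,  68.3]), np.float64(0.6)]
[ 150   77   84  101 5127] zt 13.2 plane 15 [array([ 460., -126.]), array([115.9,  66.5]), np.float64(1.9)]
[ 150   77   84  101 5127] zt 13.2 plane 19 [array([ 460. , -124.5]), array([114.9,  65.9]), np.float64(1.9)]
  depth rect [array([ 460.1, -127.2]), array([116.4,  66.8]), np.float64(1.9)]
[ 387  196   94   63 4120] zt 17.7 plane 15 [array([661. , 147.3]), array([118.7,  68.1]), np.float64(89.5)]
[ 387  196   94   63 4120] zt 17.7 plane 19 [array([659.1, 146.4]), array([117.6,  67.5]), np.float64(89.5)]
  depth rect [array([659.5, 146.9]), array([118.5,  68.8]), np.float64(89.8)]
```

```bash
cat > st.py <<'E'
from h import *
import sys
x,y,yawz=map(float,sys.argv[1:4]);a=np.radians(yawz)
Rt=frame([0,0,-1],[np.cos(a),np.sin(a),0])
s,r=st();print(s['tcp_pos'].round(1),s['qpos'].round(2),'w',s['gripper_width'].round(1),'rot',np.degrees(R.from_matrix(r.T@Rt).as_rotvec()).round(2))
for z in map(float,sys.argv[4:]):
    d=np.array([x,y,z])-s['tcp_pos'];print(z,'cur',(r.T@d).round(1),'after rot',(Rt.T@d).round(1))
E
python3 st.py 483.4 169.2 90.6 90 26
```

```text
Traceback (most recent call last):
  File "st.py", line 5, in <module>
    s,r=st();print(s['tcp_pos'].round(1),s['qpos'].round(2),'w',s['gripper_width'].round(1),'rot',np.degrees(R.from_matrix(r.T@Rt).as_rotvec()).round(2))
                                                                ^^^^^^^^^^^^^^^^^^^^^^^^
AttributeError: 'float' object has no attribute 'round'
```

```bash
sed -i "s/s\['gripper_width'\].round(1)/round(s['gripper_width'],1)/" st.py; python3 st.py 483.4 169.2 90.6 90 26
```

```text
[531.8  25.5 301.9] [-0.08  0.18  1.46 -0.    1.5  -1.41] w 48.5 rot [-14.45  -0.03   0.2 ]
90.0 cur [211.6  82.2 127.9] after rot [211.9  46.9 144.2]
26.0 cur [275.6  82.4 127.9] after rot [275.9  46.9 144.2]
```

```bash
python3 -m inch '[[0,0,0,-7.2,0,0,0.09],[0,0,0,-7.2,0,0,0.09],[0.03,0.012,0.036,0,0,0,0.09],[0.035,0.012,0.036,0,0,0,0.09],[0.04,0.012,0.036,0,0,0,0.09],[0.04,0.011,0.036,0,0,0,0.09],[0.03,0,0,0,0,0,0.09],[0.03,0,0,0,0,0,0.09],[0,0,0,0,0,0,0.09],[0,0,0,0,0,0,0.09]]'; python3 st.py 483.4 169.2 90.6 90 26;python3 -c "
from h import *;show('wrist','w30')"; python3 stones.py w30 15
```

```text
clock: 42.6
tcp_pos: [485.5, 161.6, 106.8]
orientation: [-0.498, 0.504, -0.496, -0.501]
force: [-0.8, -1.5, 0.9]
gripper_width: 89.9
[485.5 161.6 106.8] [ 0.19  0.28  1.83 -0.    1.03 -1.39] w 89.9 rot [ 0.   -0.03  0.24]
90.0 cur [16.8  2.1  7.7] after rot [16.8  2.   7.6]
26.0 cur [80.8  2.4  7.7] after rot [80.8  2.   7.6]
[  287   123   111   154 13799] zt 14.3 plane 15.0 [array([486.5, 169.7]), array([116.6,  67.2]), np.float64(0.7)]
  depth rect [array([486.8, 169.9]), array([117.2,  67.6]), np.float64(0.7)]
[ 391  363   60   37 1218] zt 3.3 plane 15.0 [array([648.2, 248.6]), array([38.6, 51.3]), np.float64(0.6)]
  depth rect [array([659.9, 253. ]), array([42.3, 53.7]), np.float64(0.3)]
[ 235  364  139   36 4710] zt 18.6 plane 15.0 [array([650.9, 146.3]), array([119.6,  37.7]), np.float64(89.6)]
  depth rect [array([648.5, 146.6]), array([118.2,  41.3]), np.float64(89.4)]
```

View pics/w30.png

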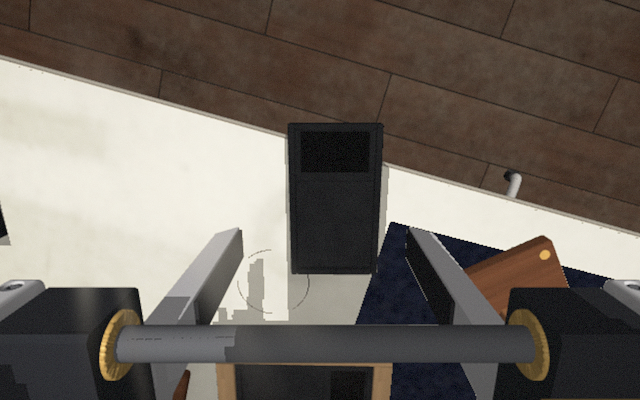

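Stone A is at rows 123–273, columns 288–383, with one end slightly over the table edge. The closer fix is (486,170), so I'll grip there.

```bash
python3 st.py 486.2 169.8 90.7 26 |tail -1; python3 -m inch '[[0.03,0,0.008,0,0,0,0.09],[0.03,0,0,0,0,0,0.09],[0.021,0,0,0,0,0,0.09],[0,0,0,0,0,0,0.09],[0,0,0,0,0,0,0.09],[0,0,0,0,0,0,0.09]]'; python3 st.py 486.2 169.8 90.7 26
```

```text
26.0 cur [81.6  0.9  8.2] after rot [81.6  0.4  8.2]
clock: 43.25
tcp_pos: [488.2, 169.7, 27.0]
orientation: [-0.499, 0.504, -0.496, -0.501]
force: [-0.4, -0.1, -0.7]
gripper_width: 89.7
[488.2 169.7  27. ] [ 0.2   0.38  1.92 -0.    0.83 -1.38] w 89.7 rot [-0.14  0.01  0.42]
26.0 cur [1.  2.  0.2] after rot [1.  2.  0.2]
```

```bash
python3 -m inch '[[0.001,0.001,0,0,0,0,0.09],[0,0,0,0,0,0,0.05],[0,0,0,0,0,0,0.05],[0,0,0,0,0,0,0.05],[0,0,0,0,0,0,0.05],[0,0,0,0,0,0,0.05]]' 40; python3 -m inch '[[-0.01,0,0,0,0,0,0.05],[-0.03,0,0,0,0,0,0.05],[-0.04,0,0,0,0,0,0.05],[-0.04,0,0,0,0,0,0.05],[0,0,0,0,0,0,0.05],[0,0,0,0,0,0,0.05]]'
cat > hs.py <<'E'
# held stone: top face in tool frame
from h import *
s,r=st();c=eyes.get_calibration('wrist');p,d=eyes.capture('wrist');cv2.imwrite('pics/hs.png',p)
P=cloud('wrist',d,c);T=(P-s['tcp_pos'])@r
m=(p.max(2)<90)&(T[...,0]>-5)&(T[...,0]<22)&(abs(T[...,2])<45)&(abs(T[...,1])<75)&(d>0)
m[:,:]=cv2.morphologyEx(m.astype(np.uint8),cv2.MORPH_OPEN,np.ones((3,3)))
k=T[m];print(len(k),'x',np.percentile(k[:,0],[5,50,95]).round(1),'y',np.percentile(k[:,1],[1,99]).round(1),'z',np.percentile(k[:,2],[1,50,99]).round(1))
kk=k[k[:,1]>10]
# near end and side angle
far=[(z,np.percentile(kk[abs(kk[:,2]-z)<2,1],99)) for z in (-28,-14,0,14,28) if (abs(kk[:,2]-z)<2).sum()>20]
print('far end y by z',np.round(far,1))
print('gripper',s['gripper_width'],s['tcp_pos'].round(1))
E
python3 hs.py
```

```text
clock: 43.85
tcp_pos: [485.5, 169.4, 24.2]
orientation: [-0.498, 0.503, -0.497, -0.502]
force: [-0.3, -0.9, 3.8]
gripper_width: 67.3
clock: 44.45
tcp_pos: [484.9, 169.5, 144.5]
orientation: [-0.498, 0.504, -0.496, -0.501]
force: [0.1, -0.4, -3.3]
gripper_width: 67.4
25251 x [ 9.6 12.8 16.1] y [-43.6  58.8] z [-33.2   0.4  33.8]
far end y by z [[-28.   58.8]
 [-14.   58.8]
 [  0.   58.9]
 [ 14.   58.9]
 [ 28.   58.8]]
gripper 67.35345344593337 [484.9 169.5 144.5]
```

View pics/hs.png

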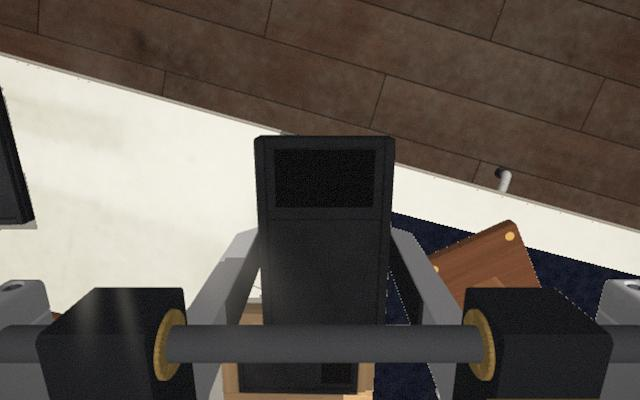

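```bash
for f in w3 w4 w15 w25 w29 w16; do echo $f; python3 stones.py $f 19 2>/dev/null| grep -A1 "plane" | grep -B1 -A1 -E "\[6[456]" ; done
```

```text
w3
  depth rect [array([511.1, 145.7]), array([115.9,  67.4]), np.float64(0.1)]
[ 150  244   85   47 3144] zt 16.7 plane 19.0 [array([660.4, 143.2]), array([ 66.5, 109.2]), np.float64(0.0)]
  depth rect [array([660.6, 142.3]), array([109.4,  68.8]), np.float64(89.1)]
w4
  depth rect [array([510.6, 143.7]), array([ 68.8, 116. ]), np.float64(89.7)]
[ 309  180   82   60 2738] zt 12.2 plane 19.0 [array([668. , -20.3]), array([107.8,  70.9]), np.float64(75.8)]
  depth rect [array([670.8, -19.6]), array([109.9,  71.5]), np.float64(76.3)]
[ 422  181   88   46 3764] zt 17.6 plane 19.0 [array([660.3, 145.2]), array([ 66.7, 118.1]), np.float64(0.1)]
  depth rect [array([660.9, 145.9]), array([ 67.9, 119.4]), np.float64(0.4)]
w15
  depth rect [array([525.2, 145.4]), array([67.6, 90.5]), np.float64(89.8)]
[  67   90  132  114 6672] zt 17.4 plane 19.0 [array([662. , 147.5]), array([117.2,  67.8]), np.float64(89.5)]
  depth rect [array([662.3, 146.4]), array([118.2,  68.3]), np.float64(89.6)]
w25
  depth rect [array([506.6, 170.2]), array([77.8, 67.9]), np.float64(0.6)]
[  66   90  133  113 6513] zt 17.9 plane 19.0 [array([662. , 147.2]), array([117.2,  67.9]), np.float64(89.5)]
  depth rect [array([662.1, 146.4]), array([118.5,  68.2]), np.float64(89.6)]
w29
  depth rect [array([ 460.1, -127.2]), array([116.4,  66.8]), np.float64(1.9)]
[ 387  196   94   63 4120] zt 17.7 plane 19.0 [array([659.1, 146.4]), array([117.6,  67.5]), np.float64(89.5)]
  depth rect [array([659.5, 146.9]), array([118.5,  68.8]), np.float64(89.8)]
w16
  depth rect [array([680.4,  10. ]), array([51.1, 76.3]), np.float64(76.2)]
[ 223   35   96   91 4758] zt 17.3 plane 19.0 [array([660.5, 146. ]), array([116.4,  67.4]), np.float64(89.5)]
  depth rect [array([661. , 146.1]), array([116.6,  68.7]), np.float64(89.4)]
```

```bash
python3 -m inch '[[0,-0.01,0,8.3,0,0,0.05],[0,0,0,8.3,0,0,0.05],[0,0,0,8.3,0,0,0.05],[0,0,0,8.3,0,0,0.05],[0,0,0,8.3,0,0,0.05],[0,0,0,8.3,0,0,0.05],[0,0,0,8.3,0,0,0.05],[0,0,0,8.3,0,0,0.05],[0,0,0,8.3,0,0,0.05],[0,0,0,8.3,0,0,0.05]]' 40;  python3 -m inch '[[0,0,0,8.2,0,0,0.05],[0,0,0,0,0,0,0.05],[0,0,0,0,0,0,0.05]]';python3 st.py 662 146.5 -0.5 100 44
```

```text
clock: 45.5
tcp_pos: [493.2, 169.2, 141.4]
orientation: [0.705, -0.045, 0.707, 0.044]
force: [-1.3, -0.0, -2.2]
gripper_width: 67.5
clock: 45.8
tcp_pos: [493.9, 169.4, 142.3]
orientation: [0.707, 0.002, 0.707, -0.003]
force: [-0.3, -1.1, -3.2]
gripper_width: 67.5
[493.9 169.4 142.3] [ 0.2   0.26  1.75 -0.    1.13  0.21] w 67.5 rot [ 0.05 -0.02  0.07]
100.0 cur [ 42.3 -21.5 168.3] after rot [ 42.3 -21.4 168.3]
44.0 cur [ 98.3 -21.4 168.3] after rot [ 98.3 -21.4 168.3]
```

```bash
python3 -m inch '[[0,-0.0055,0.042,0,0,0,0.05],[0,-0.0055,0.042,0,0,0,0.05],[0,-0.005,0.042,0,0,0,0.05],[0,-0.0055,0.042,0,0,0,0.05],[0.03,0,0,0,0,0,0.05],[0.03,0,0,0,0,0,0.05],[0,0,0,0,0,0,0.05],[0,0,0,0,0,0,0.05],[0,0,0,0,0,0,0.05]]' 40;python3 st.py 662 146.5 -0.5 44;python3 -c "
from h import *;show('wrist','w31')"
```

```text
clock: 46.7
tcp_pos: [663.9, 146.5, 86.0]
orientation: [0.709, 0.003, 0.705, -0.004]
force: [0.0, -0.3, -2.3]
gripper_width: 67.7
[663.9 146.5  86. ] [ 0.12  0.52  1.47 -0.    1.14  0.13] w 67.7 rot [-0.07  0.33  0.01]
44.0 cur [42.   0.  -2.2] after rot [42.   0.  -1.9]
```

View pics/w31.png

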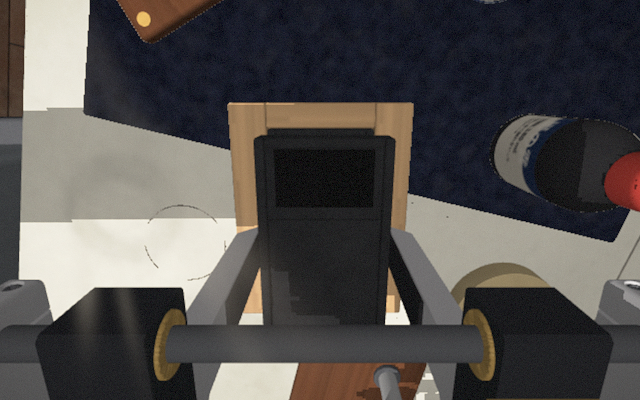

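Run:
```python
from h import *
import pickle
c=pickle.load(open('pics/w31.pkl','rb'));p=cv2.imread('pics/w31_raw.png');d=np.load('pics/w31_d.npy');P=cloud('wrist',d,c)
hsv=cv2.cvtColor(p,cv2.COLOR_BGR2HSV)
m=(hsv[...,0]<25)&(hsv[...,1]>50)&(hsv[...,2]>100)&(P[...,2]>12)&(P[...,2]<24)
m[:95]=0;m[230:]=0;m[:,:215]=0;m[:,430:]=0
Q=P[m];print(len(Q),np.percentile(Q,[1,50,99],axis=0).round(1))
for y in (160,180,200,215):
    k=abs(Q[:,1]-y)<4;print(y,np.percentile(Q[k,0],[1,99]).round(1))
for x in (615,640,660,680,705):
    k=abs(Q[:,0]-x)<4;print(x,np.percentile(Q[k,1],[99,100]).round(1))
```

```text
8607 [[605.3 139.2  16.9]
 [653.5 206.6  18.7]
 [719.7 220.5  20.3]]
160 [605.  719.6]
180 [605.2 719.8]
200 [605.1 719.8]
215 [606.3 719.2]
615 [220.4 221. ]
640 [220.7 220.7]
660 [220.6 220.6]
680 [220.4 220.4]
705 [220.2 220.2]
```

The board edges give a centre of (662.4,146.0), so I shift −1.5 mm in x while lowering.

```bash
python3 -m inch '[[0.02,0,-0.0015,0,0,0,0.05],[0.015,0,0,0,0.3,0,0.05],[0.004,0,0,0,0,0,0.05],[0,0,0,0,0,0,0.05],[0,0,0,0,0,0,0.05]]' 40;python3 st.py 662.4 146.2 -0.4 43.5
```

```text
clock: 47.25
tcp_pos: [662.1, 146.3, 46.1]
orientation: [0.707, 0.004, 0.707, -0.004]
force: [-0.0, 0.7, -2.0]
gripper_width: 67.9
[662.1 146.3  46.1] [ 0.12  0.56  1.51 -0.    1.07  0.13] w 67.9 rot [-0.22 -0.06  0.02]
43.5 cur [ 2.6 -0.1  0.3] after rot [ 2.6 -0.1  0.3]
```

```bash
python3 -m inch '[[0.0015,0,0,0,0,0,0.05],[0,0,0,0,0,0,0.05],[0.001,0,0,0,0,0,0.05],[0,0,0,0,0,0,0.05]]' 40;python3 st.py 662.4 146.2 -0.4 43.5|head -1
```

```text
clock: 47.65
tcp_pos: [661.7, 146.3, 43.1]
orientation: [0.706, 0.004, 0.708, -0.004]
force: [-0.2, 0.5, -2.6]
gripper_width: 67.9
[661.7 146.3  43.1] [ 0.12  0.56  1.52 -0.    1.06  0.13] w 67.9 rot [-0.22 -0.1   0.03]
```

```bash
python3 -m inch '[[0.0007,0,0.0005,0,0,0,0.05],[0,0,0,0,0,0,0.05],[0,0,0,0,0,0,0.05]]' 40; python3 -m inch '[[0.0005,0,0,0,0,0,0.05],[0,0,0,0,0,0,0.05]]'
```

```text
clock: 47.95
tcp_pos: [661.8, 146.2, 43.1]
orientation: [0.706, 0.004, 0.708, -0.004]
force: [-2.3, -0.4, 5.0]
gripper_width: 68.1
clock: 48.15
tcp_pos: [661.8, 146.3, 43.0]
orientation: [0.706, 0.004, 0.708, -0.004]
force: [-4.0, -0.9, 7.1]
gripper_width: 67.5
```

In contact (+7 N), so I'll release, rise, and look.

```bash
python3 -m inch '[[0,0,0,0,0,0,0.078],[0,0,0,0,0,0,0.078],[0,0,0,0,0,0,0.078],[-0.03,0,0,0,0,0,0.078],[-0.04,0,0,0,0,0,0.078],[-0.04,0.0,0,0,0,0,0.078],[-0.03,0.03,0,0,0,0,0.078],[0,0.04,0,0,0,0,0.09],[0,0,0,0,0,0,0.09],[0,0,0,0,0,0,0.09]]';python3 -c "
from h import *;show('wrist','w32')"; python3 stones.py w32 34
```

```text
clock: 49.15
tcp_pos: [662.9, 216.8, 181.2]
orientation: [0.706, 0.003, 0.708, -0.004]
force: [-0.5, 0.5, 0.1]
gripper_width: 90.1
[ 288  194   73  116 7725] zt 31.7 plane 34.0 [array([661.9, 148.1]), array([115.6,  66.6]), np.float64(89.6)]
  depth rect [array([661.8, 146.8]), array([116.4,  67.2]), np.float64(89.2)]
```

View pics/w32.png

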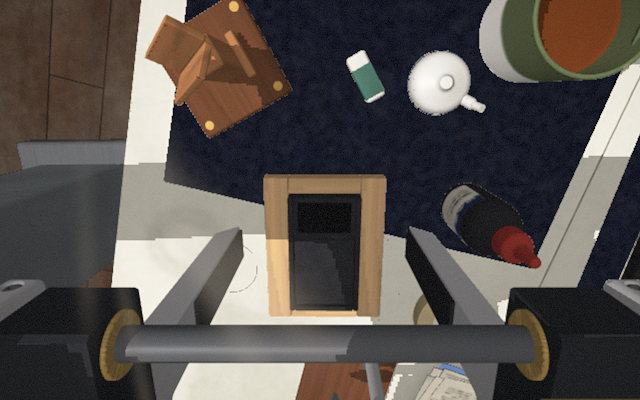

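```bash
cat > board.py <<'E'
from h import *
import pickle,sys
f=sys.argv[1]
c=pickle.load(open(f'pics/{f}.pkl','rb'));p=cv2.imread(f'pics/{f}_raw.png');d=np.load(f'pics/{f}_d.npy');P=cloud('wrist',d,c)
hsv=cv2.cvtColor(p,cv2.COLOR_BGR2HSV)
m=(hsv[...,0]<25)&(hsv[...,1]>50)&(hsv[...,2]>100)&(P[...,2]>14)&(P[...,2]<22)&(abs(P[...,0]-662)<75)&(abs(P[...,1]-146)<90)
n,l,s,ce=cv2.connectedComponentsWithStats(m.astype(np.uint8));i=1+np.argmax(s[1:,4])
print('board',[np.round(a,1) for a in cv2.minAreaRect(P[m][:,:2].astype(np.float32))],np.median(P[m][:,2]))
E
python3 board.py w32
```

```text
board [array([661.7, 145. ]), array([150.1, 116. ]), np.float64(89.5)] 17.88903526779393
```

Stone A lies within 2 mm of the board's centre. Next is stone B: rise, turn back, and move over it.

```bash
python3 -m inch '[[-0.04,0,-0.04,-8.4,0,0,0.09],[-0.04,0,-0.04,-8.4,0,0,0.09],[-0.03,0,-0.04,-8.4,0,0,0.09],[0,0,-0.04,-8.4,0,0,0.09],[0,0,0,-8.4,0,0,0.09],[0,0,0,-8.4,0,0,0.09],[0,0,0,-8.4,0,0,0.09],[0,0,0,-8.4,0,0,0.09],[0,0,0,-8.4,0,0,0.09],[0,0,0,-8.4,0,0,0.09]]';  python3 -m inch '[[0,0,0,-8.3,0,0,0.09],[0,0,0,0,0,0,0.09],[0,0,0,0,0,0,0.09]]';python3 st.py 462 -126.8 91.9 200 110
```

```text
clock: 50.2
tcp_pos: [518.0, 182.6, 282.0]
orientation: [0.526, -0.471, 0.528, 0.472]
force: [-0.4, -0.4, -0.5]
gripper_width: 90.0
clock: 50.5
tcp_pos: [518.1, 183.2, 282.3]
orientation: [0.493, -0.506, 0.495, 0.507]
force: [-0.2, 0.4, -0.1]
gripper_width: 90.0
[518.1 183.2 282.3] [ 0.21  0.21  1.46 -0.    1.48 -1.38] w 90.0 rot [-0.47 -0.05 -0.18]
200.0 cur [  82.7   63.6 -308.4] after rot [  82.3   66.3 -308. ]
110.0 cur [ 172.7   63.3 -308.4] after rot [ 172.3   66.3 -308. ]
```

```bash
python3 -m inch '[[0,0.01,-0.044,-0.5,0,0,0.09],[0,0.01,-0.044,0,0,0,0.09],[0,0.01,-0.044,0,0,0,0.09],[0.01,0.01,-0.044,0,0,0,0.09],[0.03,0.01,-0.044,0,0,0,0.09],[0.04,0.01,-0.044,0,0,0,0.09],[0.045,0.005,-0.044,0,0,0,0.09],[0.045,0,0,0,0,0,0.09],[0,0,0,0,0,0,0.09],[0,0,0,0,0,0,0.09]]'; python3 -m inch '[[0,0,0,0,0,0,0.09]]'; python3 st.py 462 -126.8 91.9 110 26;python3 -c "
from h import *;show('wrist','w33')"; python3 stones.py w33 15
```

```text
clock: 51.5
tcp_pos: [466.8, -105.9, 131.7]
orientation: [0.49, -0.508, 0.492, 0.51]
force: [0.0, -0.3, 1.3]
gripper_width: 90.0
clock: 51.6
tcp_pos: [468.7, -106.0, 133.6]
orientation: [-0.49, 0.51, -0.49, -0.509]
force: [-0.3, -0.6, -0.0]
gripper_width: 90.2
[ 468.7 -106.   133.6] [-0.37  0.21  1.85 -0.    1.08 -1.97] w 90.2 rot [ 0.28 -0.1   0.08]
110.0 cur [ 23.6   7.5 -20.4] after rot [ 23.6   7.3 -20.5]
26.0 cur [107.6   7.6 -20.3] after rot [107.6   7.3 -20.5]
[  253   109    87   142 11553] zt 13.6 plane 15.0 [array([ 460.7, -127.9]), array([116.7,  66.7]), np.float64(1.9)]
  depth rect [array([ 461.2, -128. ]), array([117.4,  67.2]), np.float64(1.9)]
[ 271  363  197   37 6790] zt 12.2 plane 15.0 [array([653.6, -55.4]), array([ 42.4, 189.1]), np.float64(2.4)]
  depth rect [array([657.2, -54.6]), array([ 45.3, 192. ]), np.float64(2.3)]
```

View pics/w33.png

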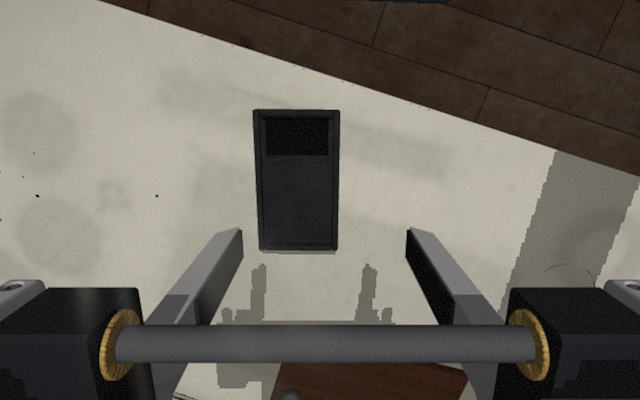

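Stone B is at (461,−128), yaw 1.9°.

```bash
python3 -m inch '[[0.01,0.008,-0.0215,0.2,0,0,0.09],[0.03,0,0,0,0,0,0.09],[0.035,0,0,0,0,0,0.09],[0.03,0,0,0,0,0,0.09],[0,0,0,0,0,0,0.09],[0,0,0,0,0,0,0.09]]'; python3 st.py 461 -128 91.9 26
```

```text
clock: 52.25
tcp_pos: [460.9, -127.8, 27.9]
orientation: [-0.491, 0.509, -0.491, -0.508]
force: [0.6, 0.1, 0.5]
gripper_width: 89.8
[ 460.9 -127.8   27.9] [-0.42  0.34  1.99 -0.    0.81 -2.02] w 89.8 rot [ 0.12 -0.08 -0.01]
26.0 cur [ 1.9 -0.1 -0.2] after rot [ 1.9 -0.1 -0.2]
```

```bash
python3 -m inch '[[0.002,0,0,0,0,0,0.09],[0,0,0,0,0,0,0.05],[0,0,0,0,0,0,0.05],[0,0,0,0,0,0,0.05],[0,0,0,0,0,0,0.05],[0,0,0,0,0,0,0.05]]' 40; python3 -m inch '[[-0.01,0,0,0,0,0,0.05],[-0.03,0,0,0,0,0,0.05],[-0.045,0,0,0,0,0,0.05],[-0.045,0,0,0,0,0,0.05],[-0.02,0,0,0,0,0,0.05],[0,0,0,0,0,0,0.05],[0,0,0,0,0,0,0.05]]'; python3 hs.py
```

```text
clock: 52.85
tcp_pos: [460.0, -128.1, 25.3]
orientation: [-0.491, 0.509, -0.492, -0.509]
force: [-1.9, -0.2, 6.9]
gripper_width: 67.9
clock: 53.55
tcp_pos: [458.9, -127.2, 173.8]
orientation: [0.491, -0.508, 0.492, 0.51]
force: [0.1, -0.2, -3.3]
gripper_width: 67.8
24817 x [10.8 13.9 17.3] y [-44.3  57.7] z [-33.4   0.4  33.9]
far end y by z [[-28.   57.8]
 [-14.   57.8]
 [  0.   57.8]
 [ 14.   57.8]
 [ 28.   57.7]]
gripper 67.76290908815935 [ 458.9 -127.2  173.8]
```

```bash
python3 -m inch '[[0,0,0.045,0,0,0,0.05],[0,-0.005,0.045,0,0,0,0.05],[0,-0.005,0.045,0,0,0,0.05],[0,-0.005,0.045,0,0,0,0.05],[0,-0.005,0.045,0,0,0,0.05],[0,-0.005,0.045,0,0,0,0.05],[0,0,0,8.4,0,0,0.05],[0,0,0,8.4,0,0,0.05],[0,0,0,8.4,0,0,0.05],[0,0,0,8.4,0,0,0.05]]' 40; python3 -m inch '[[0,0,0,8.4,0,0,0.05],[0,0,0,8.4,0,0,0.05],[0,0,0,8.4,0,0,0.05],[0,0,0,8.4,0,0,0.05],[0,0,0,8.4,0,0,0.05],[0,0,0,8.4,0,0,0.05],[0,0,0,8.3,0,0,0.05],[0,0,0,0,0,0,0.05],[0,0,0,0,0,0,0.05]]'; python3 st.py 662.2 146.7 -0.5 110 60
```

```text
clock: 54.6
tcp_pos: [473.8, 143.1, 171.7]
orientation: [0.616, -0.342, 0.621, 0.344]
force: [0.2, -0.2, -3.5]
gripper_width: 67.8
clock: 55.5
tcp_pos: [474.5, 142.9, 172.8]
orientation: [0.705, 0.001, 0.709, -0.001]
force: [0.0, 0.6, -2.5]
gripper_width: 67.6
[474.5 142.9 172.8] [ 0.15  0.2   1.75 -0.    1.19  0.15] w 67.6 rot [ 0.34 -0.33  0.06]
110.0 cur [ 61.7   4.4 188. ] after rot [ 62.8   5.5 187.7]
60.0 cur [111.7   4.5 188.3] after rot [112.8   5.5 187.7]
```

```bash
python3 -m inch '[[0,0.001,0.045,0.3,-0.3,0,0.05],[0,0.001,0.045,0,0,0,0.05],[0,0.001,0.045,0,0,0,0.05],[0,0.001,0.045,0,0,0,0.05],[0.03,0,0.007,0,0,0,0.05],[0.03,0,0,0,0,0,0.05],[0,0,0,0,0,0,0.05],[0,0,0,0,0,0,0.05],[0,0,0,0,0,0,0.05]]' 40;python3 st.py 662.2 146.7 -0.5 110 60;python3 -c "
from h import *;show('wrist','w34')"
```

```text
clock: 56.4
tcp_pos: [663.6, 145.4, 116.4]
orientation: [0.709, 0.004, 0.705, -0.004]
force: [0.3, 0.2, -2.1]
gripper_width: 67.5
[663.6 145.4 116.4] [ 0.11  0.5   1.43 -0.    1.2   0.12] w 67.5 rot [-0.08  0.33  0.01]
110.0 cur [ 6.4  1.3 -1.5] after rot [ 6.4  1.3 -1.4]
60.0 cur [56.4  1.3 -1.7] after rot [56.4  1.3 -1.4]
```

View pics/w34.png

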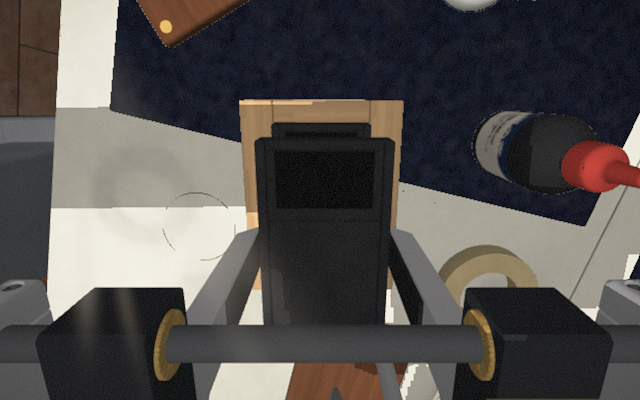

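```bash
python3 - <<'E'
from h import *
import pickle
c=pickle.load(open('pics/w34.pkl','rb'));p=cv2.imread('pics/w34_raw.png');d=np.load('pics/w34_d.npy');P=cloud('wrist',d,c)
m=(p.max(2)<90)&(P[...,2]>29)&(P[...,2]<38)&(abs(P[...,0]-662)<45)&(P[...,1]>170);m[:100]=0
Q=P[m];print(len(Q),'stone1 far y',np.percentile(Q[:,1],99).round(1),'x',np.percentile(Q[:,0],[1,99]).round(1))
E
python3 board.py w34
python3 -m inch '[[0.025,0.001,-0.0015,0,0,0,0.05],[0.025,0,0,0,0.3,0,0.05],[0.003,0,0,0,0,0,0.05],[0,0,0,0,0,0,0.05],[0,0,0,0,0,0,0.05]]' 40;python3 st.py 662.2 146.7 -0.4 59
```

```text
933 stone1 far y 205.6 x [629.7 696.1]
board [array([662.4, 145.9]), array([148.8, 116.1]), np.float64(89.7)] 18.763750094552137
clock: 56.95
tcp_pos: [662.8, 146.4, 63.8]
orientation: [0.708, 0.004, 0.707, -0.004]
force: [-0.3, 0.2, -2.3]
gripper_width: 67.7
[662.8 146.4  63.8] [ 0.12  0.54  1.49 -0.    1.1   0.13] w 67.7 rot [-0.21  0.08  0.  ]
59.0 cur [ 4.8  0.3 -0.6] after rot [ 4.8  0.3 -0.6]
```

```bash
python3 -m inch '[[0.003,0,-0.0003,0,0,0,0.05],[0,0,0,0,0,0,0.05],[0,0,0,0,0,0,0.05]]' 40;python3 -m inch '[[0.001,0,0,0,0,0,0.05],[0,0,0,0,0,0,0.05],[0,0,0,0,0,0,0.05]]'
```

```text
clock: 57.25
tcp_pos: [661.3, 146.2, 59.3]
orientation: [0.707, 0.004, 0.708, -0.004]
force: [-0.1, -0.0, -2.8]
gripper_width: 67.6
clock: 57.55
tcp_pos: [661.4, 146.3, 58.9]
orientation: [0.707, 0.004, 0.707, -0.004]
force: [-1.6, -0.8, 6.0]
gripper_width: 67.3
```

In contact, so I'll release, rise, and look.

```bash
python3 -m inch '[[0,0,0,0,0,0,0.078],[0,0,0,0,0,0,0.078],[0,0,0,0,0,0,0.078],[-0.03,0,0,0,0,0,0.078],[-0.04,0,0,0,0,0,0.078],[-0.04,0.0,0,0,0,0,0.078],[-0.03,0.03,0,0,0,0,0.078],[0,0.04,0,0,0,0,0.09],[0,0,0,0,0,0,0.09],[0,0,0,0,0,0,0.09]]';python3 -c "
from h import *;show('wrist','w35');show('scene','s35',(130,290,230,430),4)
p,d=show('top','t35')"; python3 stones.py w35 49; python3 board.py w35
```

```text
clock: 58.55
tcp_pos: [661.8, 216.7, 197.1]
orientation: [0.706, 0.003, 0.708, -0.004]
force: [-0.4, 0.2, -0.2]
gripper_width: 89.7
[ 289  190   73  121 8020] zt 46.4 plane 49.0 [array([661.6, 146.5]), array([116.1,  66.5]), np.float64(89.6)]
  depth rect [array([661.7, 145.1]), array([117.5,  67. ]), np.float64(89.7)]
board [array([661.7, 145.2]), array([149.6, 116.2]), np.float64(89.6)] 17.909367443057704
```

View pics/w35.png

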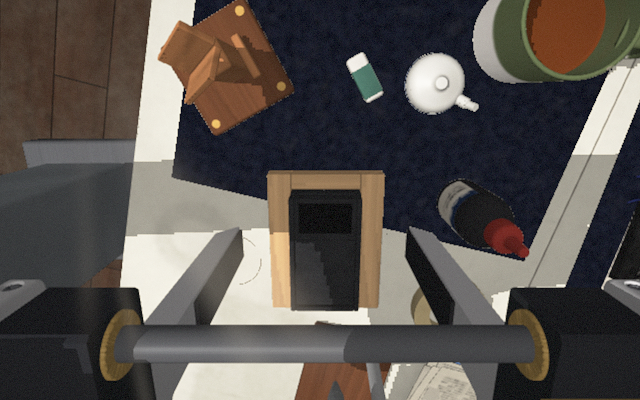

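View pics/s35.png

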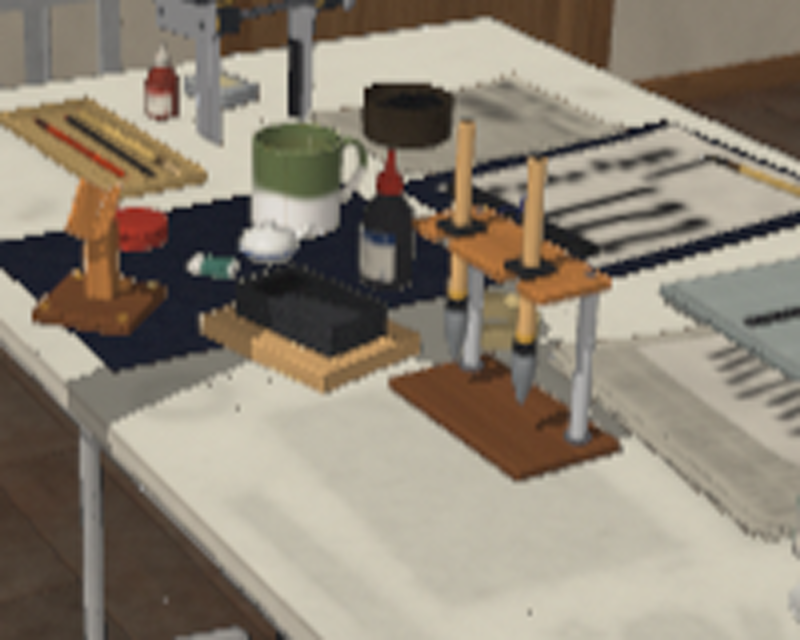

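View pics/t35.png

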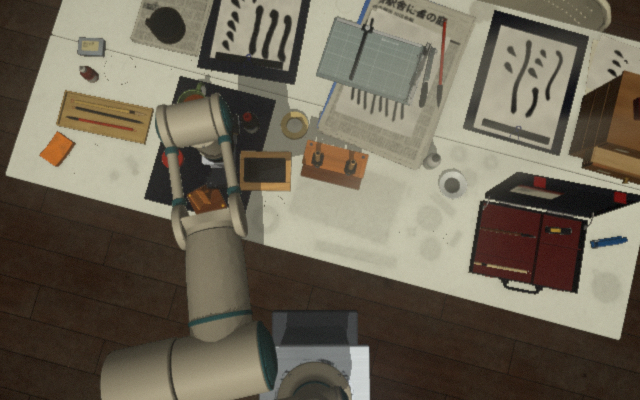

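The pile is flush: top stone (661.7,145.1) against board (661.7,145.2), and both at 89.6–89.7°. Both brushes hang upright, the bottle stands at (432,158) in the top view, no loose stone remains, and the arm is clear. I'll hand in.

```bash
python3 -c "
from cell import manip,observe
print(manip.close_job(), observe()['clock'])"
```

```text
the job is handed in; nothing more can be done
the job is handed in; nothing more can be done
```

I did the whole task and handed it in at about 59 s of the 210 s allowed; no verdict was reported.

- **Brushes:** One at a time, each was laid in the trough with its collar against the upper end and let go. It was then gripped anew with the tool tilted back 10° and hung: brush 1 in notch 1, brush 2 in notch 2. In the last scene and top pictures both hang bristles down with their collars on the bar; I judged their final uprightness from those pictures and did not measure it again after release.
- **Stones:** There were two loose stones and no third. I found one knocked about 35 mm aside partway through and measured it again before gripping it. The top stone came out within 1 mm of the board's centre and 0.1° of its direction. The lower stone was 1 to 2 mm off in y, depending on the view. Both are well inside the 8 mm limit.
- **Disagreements:** Wrist views from far and near differed by up to 3 mm in x, so I used the near ones. A second reading of the top stone, by casting rays onto its top plane, differed by 1.4 mm from the depth reading.
- **Bottle and forces:** The ink bottle stood upright to the end. The highest tool force I read was about 8 N, when the first stone was set down.

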